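Set a paint tin up for the leak test

ROBOT

A 6-joint arm with a two-finger parallel gripper is mounted at the origin on the work surface. World frame = base frame: x ahead of the robot, y to its left, z up, the work surface at z = 0. Lengths are in m, angles in degrees, forces in N, time in s.
With the tool pointing down it reaches from about 0.4 to 0.825 m from the base axis. Payload 7 kg.
Tool frame: the origin (TCP) lies midway between the tips of the shut fingers; the grasp point (between the pads) lies 19 mm behind it; y points along the fingers, z is the direction in which the jaws open and shut, and the axes are right-handed (so a half turn about y gives the same grasp; the last joint's range is limited). The gripper opens to 88 mm and grips with 3 to 60 N. Pads are 19 mm wide; open, the fingers measure 130 mm over their backs; the gripper's body (78 mm by 193 mm) begins 47 mm behind the grasp point.
Start: joints at [83.314, 20.546, 0.682, 0, -70.136, -16.507], TCP at [0.266, 0.62, 0.227] pointing down, gripper open.
Joint ranges: [-176.03, 176.03], [-82.01, 121.73], [-58.28, 71.71], [-173.87, 95.51], [-174.79, -0.11], [-173.66, 173.66]. Speed limits (degrees/s): [136.94, 136.94, 172.46, 180, 180, 180].

INTERFACE

Orientations are given as [roll, pitch, yaw] about the fixed x, y, z axes, in that order (R = Rz(yaw) Ry(pitch) Rx(roll)).
In Python, from plant import ctrl gives the robot as it stands.
- The arm moves only by the tool step_arm, never from a script. Its argument "rows" is a list that holds one entry, the list of rows, each a list of 7 numbers: the gripper command: -1 is shut, 1 is fully open, values between are in proportion, then the shift along the world's x, y, z in cm, then the turn, a rotation vector about the world's x, y, z in degrees. In form: [[[fingers, tx, ty, tz, rx, ry, rz], ...]]. A call has 1 to 12 rows; each row shifts and turns the commanded pose from where the row before left it; what a row does not reach is not made up. A row lasts 1/8 s, in which the tool goes at most 62.5 mm and 10.7 degrees, less where a joint would pass 70% of its speed; a pose out of reach is approached as far as the arm can. A call is refused whole if a number of a shift passes 6.25 or a number of a turn 10.7, either way. A call with a gripper value outside its range is refused whole. The fingers move at their own pace and stop on an object; the grip force is fixed at half the most. Time passes only in rows, so rows that do not move let the fingers close. It gives the time, the measured TCP pose, the force and the opening at its end, in the units of the state.
- ctrl.get_obs(): the state, without advancing time (a new reading comes with each control period).
- ctrl.snapshot(name): name is "scene" or "top" or "wrist"; returns the picture (384x512x3 uint8, blue, green, red); there is no depth.
- ctrl.camera_params(name): a dict with "vertical_fov" (degrees; the focal length in pixels is half the picture's height over the tangent of half this angle, whatever the lens; pixels are square), "cx", "cy" (the principal point, pixels), "k1" (the pictures are not rectified: a ray, as slopes to the right and down, at radius r is drawn at 1 + k1 r^2 times it, then the intrinsics apply), "rvec" (rotation vector, rad) and "tvec" (3), from world to camera coordinates, as OpenCV has them. Camera axes: x right, y down, z forward; pixel columns grow to the right and rows downward; lengths in m; the calibration is good to about 2 mm. A picture is of the moment at which its call begins: read the wrist's pose just before it. camera_params takes no time and is no camera call; for the wrist camera it gives the pose at the moment of the call.
- ctrl.close_job(): hands the job in, once; it reports no verdict.
The state is a dict: "clock": time; "joint_pos": joint angles; "qvel": joint speeds; "tau": joint torques, N m; "tool_pos": TCP position; "orientation": TCP orientation; "force": force on the tool from outside, world axes, zero at the start; "moment": the same for the moment, N m; "opening": finger opening in m.
Only numpy, scipy, OpenCV 4.12 (cv2) and the standard library are available. Lean on these libraries where they do the work, as an engineer would, in place of code of your own. Each camera call takes 0.05 s, during which the arm holds its last target. There are 200 camera calls.

TASK

Set up the big paint tin for its leak test: take away the wooden chock in front of it, roll the tin along the bench (do not lift it) and stop it lying exactly over the black cross line on the paper sheet, with both chocks still well away from it. Then wedge it there with the two chocks, one on each side, flat on the bench and square to the tin, thin edge pushed in at the middle of the tin until it touches or nearly so, without shifting the tin off its line. Last, start the timer by pushing its lever all the way over, and leave the other things on the bench where they are.

Things in the scene. Friction and masses are not known exactly. Their poses are not given: they have to be found in the camera images.
- tin_center (a point): Centre of the plain steel paint tin: closed cylinder, diameter 100 mm, length 110 mm, lying on its side, too wide to grasp, 0.4 to 0.85 kg. x is the cylinder's axis; y, z turn as it rolls. It starts 0.18 to 0.25 m to the right (-y) of the line, nearly parallel to it, and rolls easily: pushed at 0.03 m/s and let go it runs on some 20 mm, at 0.06 some 40 mm, at 0.12 well over 0.1 m.
- tin: The same tin as a whole; its origin lies on the round surface (lowest point at the start) and goes round as the tin rolls; use tin_center for the position.
- mark (a point): Middle of the black cross line (3 mm wide) on the white paper sheet (180 mm along x, 210 mm along y, fixed flat on the bench, too thin to feel), at bench height. x runs along the line, y across it, away from the tin's starting place: the direction to roll. The sheet is turned by up to 7 degrees.
- chock_a_toe (a point): Toe (thin edge, its middle, at bench height) of the first of two equal wooden wedges 100 mm long, 45 wide, 45 high. x runs from toe to heel, z up. The slope rises from 4 mm at the toe to full height 65 mm on; the last 35 mm are level. Touching the tin, the toe is 21 mm from below the tin's axis. It starts by the tin, toe to it, on the side towards the sheet, and blocks it.
- chock_a_heel (a point): Grasp place of the first chock: middle of its heel block, 82 mm from the toe along the chock, 22.5 mm above the bench, half-way up; grasp across the 45 mm width. Axes as for the toe. Mass of a chock 0.1 kg. Lifted straight up while its toe is under the tin, it would kick the tin away: draw it out level.
- chock_b_toe (a point): The same point and axes on the second, identical chock, which starts by itself on the bench beyond the rolling lane, toe roughly to the left (+y).
- chock_b_heel (a point): Grasp place of the second chock, as for the first.
- chock_a: First chock as a whole, origin at the centre of its underside, 50 mm from the toe.
- chock_b: Second chock as a whole, origin at the centre of its underside, 50 mm from the toe.
- timer_lever (a joint): Angle of the timer's lever: 0 to 0.05 at the start (leaning towards the robot, off), 1.0 at its far stop (started). It stays where it is left and takes about 1 N at its tip.
- timer_lever_tip (a point): Centre of the 26 mm ball on the 70 mm black lever of the bench timer, a cream box 130 x 110 x 45 mm with steel top, fixed at the left. At the start the ball is 128 mm above the bench; it swings 67 mm in all, away from the robot along the timer's x, in an arc about a pivot 67 mm above the bench. Its axes turn with the lever.
- timer: The timer box: origin at the centre of its underside; x is the direction in which the lever swings over (turned by up to 14 degrees from straight ahead).
- jar: Glass jar, 72 mm diameter, 85 mm high, upright behind the tin; leave it.
- palette_knife: Palette knife (spatula) 200 mm long, lying behind the sheet; leave it.
- beaker: Open glass beaker, 80 mm diameter, 90 mm high, at the right front; leave it.
- brush: Paint brush 190 mm long, lying at the right, beyond the tin; leave it.

How it is judged:
By the outcome, as a careful person would: the job done as asked, in the order asked, and still so for the second after the job is handed in, with the robot touching nothing.
It also fails if it takes over 72 s, if anything falls off the work surface, if the arm or the gripper's body presses on something with over 40 N, if the wrist force passes 120 N, or if a joint passes its speed limit or range.

## Working session

There is one attempt and no reset: what is moved stays moved. The work goes in short steps, Python scripts to look and compute and a tool call to move; the robot and the scene stay as the last step left them, time stands still between calls to the robot, and variables do not carry over. Pictures are saved under pics/ and viewed, about 8 in all and at most 12, crops included, and the job is handed in when it is done.

Besides the shell and the picture viewer there is one more tool, called after "Request:" in YAML: its name, and indented under it one key for each argument. step_arm: Moves the arm, as the interface text tells. Its arguments: {"type":"object","properties":{"rows":{"type":"array"}},"required":["rows"]}

```bash
ls; mkdir -p pics
cat > h.py <<'E'
import numpy as np, cv2
from plant import ctrl
def cam(n):
    p=ctrl.camera_params(n); f=192/np.tan(np.radians(p["vertical_fov"])/2)
    R=cv2.Rodrigues(np.array(p["rvec"],float))[0]; t=np.array(p["tvec"],float).ravel()
    return f,p["cx"],p["cy"],p["k1"],R,t
def ray(n,uv,c=None):
    f,cx,cy,k,R,t=c or cam(n); uv=np.atleast_2d(np.array(uv,float))
    d=(uv-[cx,cy])/f; s=d.copy()
    for _ in range(20): s=d/(1+k*(s**2).sum(1,keepdims=True))
    v=np.c_[s,np.ones(len(s))]@R; return -R.T@t, v
def onz(n,uv,z,c=None):
    o,v=ray(n,uv,c); return o+v*((z-o[2])/v[:,2:3])
def proj(n,P,c=None):
    f,cx,cy,k,R,t=c or cam(n); q=np.atleast_2d(P)@R.T+t; s=q[:,:2]/q[:,2:]
    return s*(1+k*(s**2).sum(1,keepdims=True))*f+[cx,cy]
def snap(n,name):
    c=cam(n); im=ctrl.snapshot(n); cv2.imwrite(f"pics/{name}.png",im); return im,c
E
python3 - <<'E'
from h import *
a,c=snap("scene","s0"); b,d=snap("top","t0")
print(c,d)
cv2.imwrite("pics/both0.png",cv2.resize(np.vstack([a]),(800,600)))
cv2.imwrite("pics/top0.png",cv2.resize(b,(800,600)))
print(ctrl.get_obs())
E
```

```text
pics
(np.float64(395.1969422971827), 254.12502541161933, 181.14626016634023, -0.04515020808102086, array([[ 0.82297264,  0.56805148,  0.00579212],
       [ 0.41809457, -0.59875476, -0.68314689],
       [-0.38459454,  0.56463285, -0.73025802]]), array([-0.43775033, -0.16393565,  1.60443109])) (np.float64(365.4756864032637), 255.90450522002203, 196.6762534629205, -0.0701576233416048, array([[ 1.82631682e-03, -9.99914121e-01, -1.29774818e-02],
       [-9.87839342e-01,  2.13622850e-04, -1.55477938e-01],
       [ 1.55467358e-01,  1.31036191e-02, -9.87754117e-01]]), array([0.00320943, 0.54500182, 1.1468984 ]))
{'clock': 0.1, 'joint_pos': array([ 8.33146337e+01,  2.05851164e+01,  6.38067822e-01, -1.64186627e-02,
       -7.01356336e+01, -1.65051734e+01]), 'qvel': array([ 0.03005373, -0.05976448,  0.12620533, -0.01338999, -0.11486359,
       -0.05190406]), 'tau': array([-1.74540037e-03, -5.84160948e+01,  2.93748629e+01,  7.01556712e+00,
        1.01400545e-02, -5.88023181e-05]), 'tool_pos': array([0.26568682, 0.62003068, 0.22573826]), 'orientation': array([-8.99163394e+01,  8.69264777e-03,  1.56803877e+02]), 'force': array([ 0.3091822 , -0.04862745, -0.5142391 ]), 'moment': array([-0.00271937,  0.0228046 ,  0.00124549]), 'opening': 0.0877051242623071}
```

View pics/top0.png

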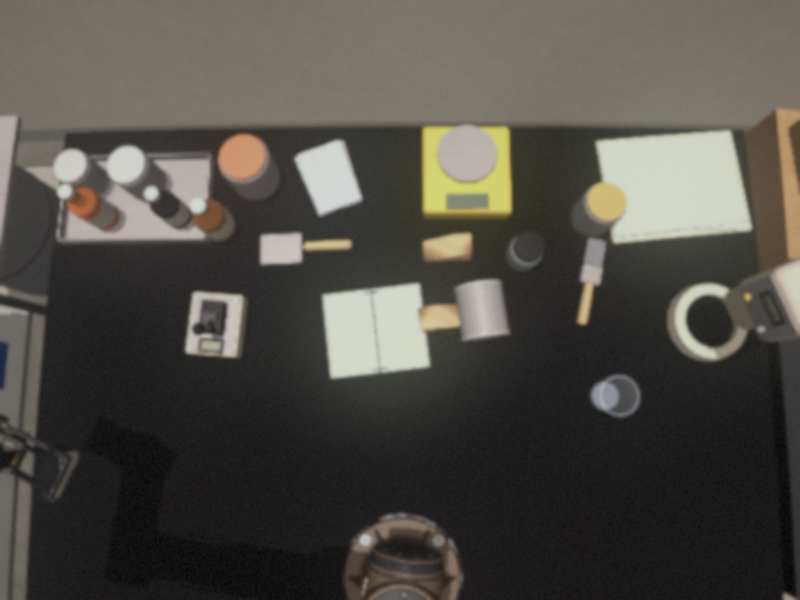

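View pics/both0.png

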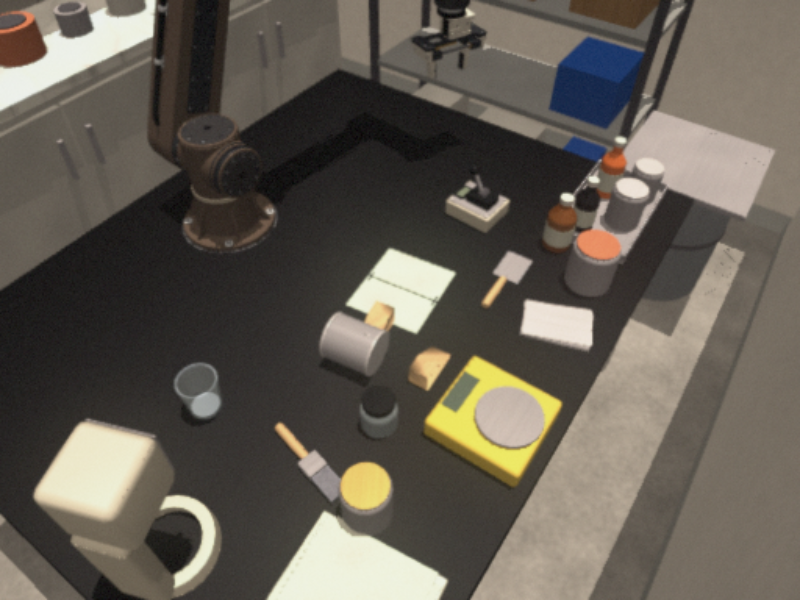

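The top view shows the sheet at (375,330), tin (482,309), chock A (440,317), chock B (447,247) and timer (215,325) in the 800x600 scaling. The scene view agrees. Next I'll get rough positions.

Run:
```python
from h import *
b=cv2.imread("pics/t0.png"); c=cam("top"); S=1.5625
hsv=cv2.cvtColor(b,cv2.COLOR_BGR2HSV)
def comp(m,seed):
    n,l,s,ce=cv2.connectedComponentsWithStats(m.astype(np.uint8)); 
    k=l[int(seed[1]/S),int(seed[0]/S)]; 
    return (l==k).astype(np.uint8) if k else None
sh=comp((hsv[...,1]<60)&(hsv[...,2]>150),(345,350))
print("bench hue sample",hsv[int(317/S),int(440/S)],hsv[int(247/S),int(447/S)],hsv[int(350/S),int(345/S)],hsv[int(309/S),int(482/S)])
def rect(m,z,name):
    if m is None: print(name,None);return
    cs=max(cv2.findContours(m,0,2)[0],key=cv2.contourArea)
    P=onz("top",cs[:,0,:],z,c)[:,:2]*1000
    r=cv2.minAreaRect(P.astype(np.float32)); print(name,r); 
rect(sh,0,"sheet")
# line: dark columns in the sheet
g=b.sum(2)/3; pts=[]
for y in range(int(292/S),int(372/S)):
    x0=int(355/S);x1=int(398/S); row=255-g[y,x0:x1]; row=np.clip(row-np.median(row)-8,0,None)
    if row.max()>15: pts.append((x0+(row*np.arange(len(row))).sum()/row.sum(),y))
P=onz("top",pts,0,c)[:,:2]; A=np.polyfit(P[:,0],P[:,1],1); print("line y=ax+b",A,"yaw",np.degrees(np.arctan(A[0])),P[0],P[-1])
w=(hsv[...,0]>8)&(hsv[...,0]<28)&(hsv[...,1]>70)&(hsv[...,2]>110)
rect(comp(w,(435,317)),0.045,"A"); rect(comp(w,(447,247)),0.045,"B")
t=comp((hsv[...,1]<50)&(hsv[...,2]>80)&(hsv[...,2]<200)&(~sh.astype(bool)),(482,309)); rect(t,0.07,"tin")
print("timer",onz("top",[(215/S,325/S)],0.045),"lever ball",onz("top",[(199/S,329/S)],0.128), "cam wrist",[x for x in cam("wrist")[:4]], -cam("wrist")[4].T@cam("wrist")[5], cam("wrist")[4])
```

```text
bench hue sample [ 20  78 208] [ 23  75 208] [ 44  15 215] [ 12  16 201]
sheet ((503.1878967285156, 57.624576568603516), (182.96908569335938, 212.39547729492188), 6.890928268432617)
line y=ax+b [ 0.14664814 -0.01654869] yaw 8.342852684867676 [0.58838451 0.07148802] [0.41623267 0.02708828]
A ((526.42041015625, -77.60353088378906), (54.3007926940918, 78.4149398803711), 7.158486366271973)
B ((675.7494506835938, -94.99515533447266), (56.50895309448242, 105.0124740600586), 3.6589982509613037)
tin None
timer [[0.50721825 0.39054493 0.045     ]] lever ball [[0.48890372 0.3934333  0.128     ]] cam wrist [np.float64(292.0248514257637), 256.48130540937893, 189.12111497176542, -0.03858939042127398] [0.32878372 0.59209361 0.38468069] [[-0.39474488 -0.91879003  0.00116588]
 [-0.88847735  0.38204412  0.2542642 ]
 [-0.23406083  0.09933363 -0.96713409]]
```

Request:
step_arm:
  rows:
    - [[1, 2.2, -5.0, 0.4, 0, 0, -5], [1, 2.2, -5.0, 0.4, 0, 0, -5], [1, 2.2, -5.0, 0.4, 0, 0, -5], [1, 2.2, -5.0, 0.4, 0, 0, -5], [1, 2.2, -5.0, 0.4, 0, 0, -5], [1, 2.2, -5.0, 0.4, 0, 0, -5], [1, 2.2, -5.0, 0.4, 0, 0, -5], [1, 2.2, -5.0, 0.4, 0, 0, -5], [1, 2.2, -5.0, 0.4, 0, 0, -5], [1, 2.2, -5.0, 0.4, 0, 0, -5], [1, 2.2, -5.0, 0.4, 0, 0, -5], [1, 2.2, -5.0, 0.4, 0, 0, -5]]

```text
clock: 1.6
tool_pos: [0.5301, 0.0187, 0.2746]
orientation: [-90.0, -0.0, 96.7]
force: [1.1, 1.0, -0.7]
opening: 0.0875
```

Run:
```python
from h import *
b,c=snap("wrist","w1"); np.save("w1.npy",np.array(c,dtype=object),allow_pickle=True)
cv2.imwrite("pics/w1b.png",cv2.resize(b,(800,600)))
o=ctrl.get_obs(); print(o["clock"],o["tool_pos"],o["orientation"],o["joint_pos"],np.abs(o["qvel"]).max())
```

```text
1.65 [0.53180347 0.0142378  0.27478094] [-89.97973793   0.10809526  96.2815502 ] [ 22.74095241   5.33596045 -12.92922806   0.10309051 -71.7848981
 -16.49168871] 4.905928399563349
```

View pics/w1b.png

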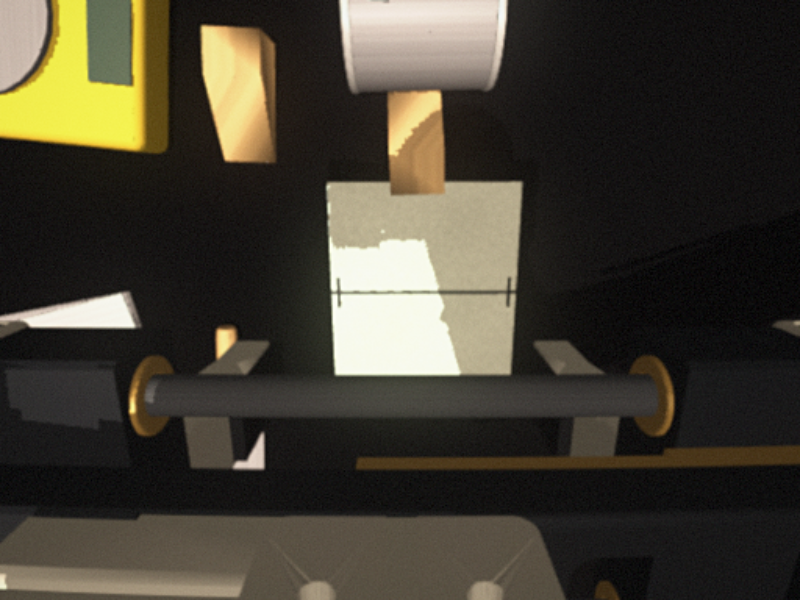

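The wrist view shows the line from (338,292) to (509,292) and the tin's near silhouette from (348,92) to (497,90). Chock A's heel edge is at y 194 and chock B's toe at (224-275,162). I'll refine these in full resolution.

Run:
```python
from h import *
b=cv2.imread("pics/w1.png"); c=tuple(np.load("w1.npy",allow_pickle=True)); K=.64
g=cv2.cvtColor(b,cv2.COLOR_BGR2GRAY).astype(float)
hsv=cv2.cvtColor(b,cv2.COLOR_BGR2HSV)
# line
pts=[]
for u in range(int(345*K),int(502*K)):
    col=g[180:194,u]; w=np.clip(np.median(col)-col-10,0,None)
    if w.sum()>10: pts.append((u,180+(w*np.arange(14)).sum()/w.sum()))
P=onz("wrist",pts,0,c)[:,:2]; vx=cv2.fitLine(P.astype(np.float32),cv2.DIST_HUBER,0,.01,.01).ravel(); yaw=np.degrees(np.arctan2(vx[1],vx[0])); yaw=(yaw+90)%180-90
E=onz("wrist",[(338.5*K,292*K),(509*K,292*K)],0,c); m=E.mean(0); print("line yaw",yaw,"ends",E[:,:2],"len",np.linalg.norm(E[0]-E[1]))
sh=onz("wrist",np.array([(328,182),(522,181),(513,376),(334,376)])*K,0,c); print("sheet",sh[:,:2],sh.mean(0))
# tin near silhouette
e=[]
for u in range(int(360*K),int(486*K)):
    col=g[40:75,u]; d=np.diff(col); e.append((u,40.5+np.argmin(d)))
e=np.array(e,float); f=np.polyfit(e[:,0],e[:,1],1); print("sil fit",f,np.std(e[:,1]-np.polyval(f,e[:,0])))
uv=[(u,np.polyval(f,u)) for u in (360*K,486*K)]
o,v=ray("wrist",uv,c)
n=np.cross(v[0],v[1]); n/=np.linalg.norm(n); 
# plane tangent to the cylinder: axis dir horizontal within plane
ax=np.cross(n,[0,0,1]); ax/=np.linalg.norm(ax); n*=np.sign(n[2])
print("tin yaw",np.degrees(np.arctan(ax[1]/ax[0])))
# axis point p: n.(p-o) = -0.05, p.z=.05, near v mid
q=[]
for s in ((346,88),(499,86)):   # end-cap rims, near points
    oo,vv=ray("wrist",[(s[0]*K,s[1]*K)],c); vv=vv[0]
    t=(0.05-oo[2]-(-0.05*n)[2]*-1)/vv[2] if 0 else None
    # tangent point has z=.05+.05*n_z
    t=(0.05+.05*n[2]-oo[2])/vv[2]; p=oo+vv*t-.05*n; q.append(p)
q=np.array(q); print("tin ends",q,"len",np.linalg.norm(q[0]-q[1]),"centre",q.mean(0))
# chocks
A=onz("wrist",np.array([(391,194),(445,193)])*K,0,c); print("A heel bottom",A[:,:2],np.linalg.norm(A[0]-A[1]))
At=onz("wrist",np.array([(388,92),(442,92)])*K,.03,c); print("A near tin z~.03",At[:,:2])
B=onz("wrist",np.array([(224,162),(276,162)])*K,.002,c); print("B toe",B[:,:2],np.linalg.norm(B[0]-B[1]))
Bh=onz("wrist",np.array([(202,26),(262,28)])*K,.045,c); print("B heel top",Bh[:,:2],np.linalg.norm(Bh[0]-Bh[1]))
Bh=onz("wrist",np.array([(275,40)])*K,.0,c); print("B right bottom",Bh[:,:2])
cr=cv2.resize(b[0:130,100:350],(750,390),interpolation=cv2.INTER_CUBIC); cv2.imwrite("pics/crop1.png",cr)
```

```text
line yaw 6.7276917 ends [[0.58633516 0.06656251]
 [0.41997833 0.04731748]] len 0.1674663063499845
sheet [[ 0.60457574 -0.03705492]
 [ 0.42629133 -0.05876778]
 [ 0.40001836  0.13526792]
 [ 0.58384276  0.15638736]] [0.50368205 0.04895815 0.        ]
sil fit [3.06910569e-02 4.87813159e+01] 6.436937578805406
tin yaw 5.043189256133176
tin ends [[ 0.58314943 -0.06140485  0.05      ]
 [ 0.46705942 -0.07646878  0.05      ]] len 0.11706328603884031 centre [ 0.52510443 -0.06893682  0.05      ]
A heel bottom [[ 0.54546687 -0.03284146]
 [ 0.49570181 -0.03954748]] 0.050214854122458845
A near tin z~.03 [[ 0.55652269 -0.11586716]
 [ 0.51230718 -0.12102794]]
B toe [[ 0.70065083 -0.04446009]
 [ 0.65298077 -0.0496174 ]] 0.04794821929744676
B heel top [[ 0.70480467 -0.14597042]
 [ 0.65797089 -0.14917603]] 0.04694335135069767
B right bottom [[ 0.66002238 -0.15220389]]
```

View pics/crop1.png

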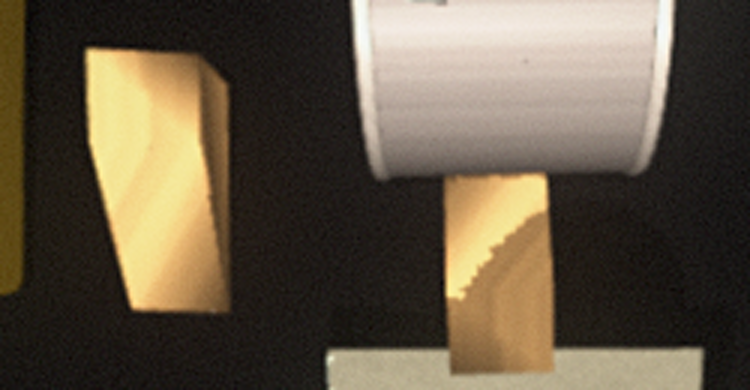

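Run:
```python
from h import *
c=tuple(np.load("w1.npy",allow_pickle=True))
C=lambda *p: np.array(p,float)/3+[100-.33,-.33]
o,v=ray("wrist",C((386,179),(638,176)),c)
print("cam",o)
n=np.cross(v[0],v[1]); n/=np.linalg.norm(n); n*=np.sign(n[2])
ax=np.cross(n,[0,0,1]); print("tin yaw",np.degrees(np.arctan(ax[1]/ax[0])))
_,v=ray("wrist",C((378,178),(645,175)),c)
q=np.array([o+w*((.05+.05*n[2]-o[2])/w[2])-.05*n for w in v]); print("tin ends",q[:,:2],np.linalg.norm(q[0]-q[1]),q.mean(0),"n",n)
def seg(name,z,*p):
    P=onz("wrist",C(*p),z,c); d=P[0]-P[1]; print(name,P[:,:2].round(4).tolist(),"mid",P.mean(0)[:2].round(4),"len",np.linalg.norm(d).round(4),"yaw",np.degrees(np.arctan(d[1]/d[0])).round(1))
    return P.mean(0)
seg("A heel top",.045,(450,373),(554,373))
t=seg("B toe",.004,(131,311),(230,313)); h=seg("B heel top",.045,(85,47),(201,54)); d=(h-t)[:2]; print("B len",np.linalg.norm(d),"dir toe->heel",np.degrees(np.arctan2(d[1],d[0])))
s=seg("A side edges at top, left",.045,(450,370),(445,200)); s=seg("right",.045,(554,370),(548,200))
```

```text
cam [ 0.5383833  -0.05037695  0.4335438 ]
tin yaw 7.329173750218935
tin ends [[ 0.57592124 -0.05917299]
 [ 0.47009926 -0.07271455]] 0.10668489152930374 [ 0.52301025 -0.06594377  0.05      ] n [ 0.12584196 -0.97839723  0.1640203 ]
A heel top [[0.5455, -0.0348], [0.5006, -0.04]] mid [ 0.5231 -0.0374] len 0.0451 yaw 6.6
B toe [[0.6999, -0.045], [0.6529, -0.0491]] mid [ 0.6764 -0.047 ] len 0.0473 yaw 5.1
B heel top [[0.7064, -0.1473], [0.6592, -0.1493]] mid [ 0.6828 -0.1483] len 0.0472 yaw 2.5
B len 0.10146266449729688 dir toe->heel -86.3795384082035
A side edges at top, left [[0.5456, -0.036], [0.5553, -0.1047]] mid [ 0.5505 -0.0704] len 0.0693 yaw -82.0
right [[0.5008, -0.0413], [0.5128, -0.1097]] mid [ 0.5068 -0.0755] len 0.0695 yaw -80.1
```

Recomputing with the right silhouette normal puts the tin near (0.535,-0.167) with yaw about 7°, 226 mm from the line, which fits the spec. Next I'll grasp chock A.

Request:
step_arm:
  rows:
    - [[1, -0.1, -1.5, -5.0, 0, 0, 0], [1, -0.1, -1.5, -5.4, 0, 0, 0], [1, -0.1, -1.5, -5.4, 0, 0, 0], [1, -0.1, -1.5, -5.0, 0, 0, 0], [1, -0.1, -1.5, -3.2, 0, 0, 0], [1, 0, 0, -1.8, 0, 0, 0], [1, 0, 0, -1.0, 0, 0, 0], [1, 0, 0, 0, 0, 0, 0], [-1, 0, 0, 0, 0, 0, 0], [-1, 0, 0, 0, 0, 0, 0], [-1, 0, 0, 0, 0, 0, 0], [-1, 0, 0, 0, 0, 0, 0]]

```text
clock: 3.15
tool_pos: [0.525, -0.0545, 0.0069]
orientation: [-90.0, -0.0, 96.8]
force: [0.1, 0.6, 0.2]
opening: 0.0532
```

Request:
step_arm:
  rows:
    - [[-1, 0, 0, 0, 0, 0, 0], [-1, 0, 0, 0, 0, 0, 0]]

```text
clock: 3.4
tool_pos: [0.525, -0.0545, 0.0067]
orientation: [-90.0, -0.0, 96.8]
force: [0.0, 1.6, 2.1]
opening: 0.0448
```

Request:
step_arm:
  rows:
    - [[-1, -0.1, 1.0, 0, 0, 0, 0], [-1, -0.2, 1.5, 0, 0, 0, 0], [-1, -0.2, 2.0, 0, 0, 0, 0], [-1, -0.3, 2.5, 0, 0, 0, 0], [-1, -0.4, 3.5, 0.2, 0, 0, 0], [-1, -0.5, 4.0, 0.2, 0, 0, 0], [-1, -0.5, 4.0, 0, 0, 0, 0], [-1, -0.5, 4.0, 0, 0, 0, 0], [-1, -0.5, 3.8, 0, 0, 0, 0], [-1, -0.4, 3.0, -0.2, 0, 0, 0], [-1, -0.2, 1.7, -0.2, 0, 0, 0], [-1, 0, 0, 0, 0, 0, 0]]

```text
clock: 4.9
tool_pos: [0.4863, 0.2572, 0.0067]
orientation: [-90.0, -0.0, 96.9]
force: [-1.4, 2.5, 3.1]
opening: 0.0451
```

Request:
step_arm:
  rows:
    - [[-1, 0, 0, -0.1, 0, 0, 0], [0.4, 0, 0, 0, 0, 0, 0], [0.6, 0, 0, 0, 0, 0, 0], [1, 0, 0, 0, 0, 0, 0], [1, 0, 0, 2, 0, 0, 0], [1, 0, 0, 6, 0, 0, 0], [1, 0.3, -4.5, 4.5, 0, 0, 0], [1, 0.5, -6, 2, 0, 0, 0], [1, 0.6, -6, 0, 0, 0, 0], [1, 0.6, -6, 0, 0, 0, 0], [1, 0.6, -6, 0, 0, 0, 0], [1, 0.6, -6, 0, 0, 0, 0]]

```text
clock: 6.4
tool_pos: [0.5185, -0.0899, 0.1495]
orientation: [-90.0, 0.0, 96.8]
force: [2.2, 0.9, -0.1]
opening: 0.0874
```

Run:
```python
from h import *
b,c=snap("wrist","w2"); np.save("w2.npy",np.array(c,dtype=object),allow_pickle=True)
cv2.imwrite("pics/w2b.png",cv2.resize(b,(800,600)))
o=ctrl.get_obs(); print(o["clock"],o["tool_pos"],c[4:],-c[4].T@c[5])
```

```text
6.45 [ 0.51820959 -0.09516064  0.14915152] (array([[-9.93059981e-01, -1.17608552e-01, -3.18930397e-04],
       [-1.13812968e-01,  9.60320452e-01,  2.54619789e-01],
       [-2.96391894e-02,  2.52889021e-01, -9.67041189e-01]]), array([0.50466496, 0.1340234 , 0.35406244])) [ 0.5269103  -0.158891    0.30842891]
```

View pics/w2b.png

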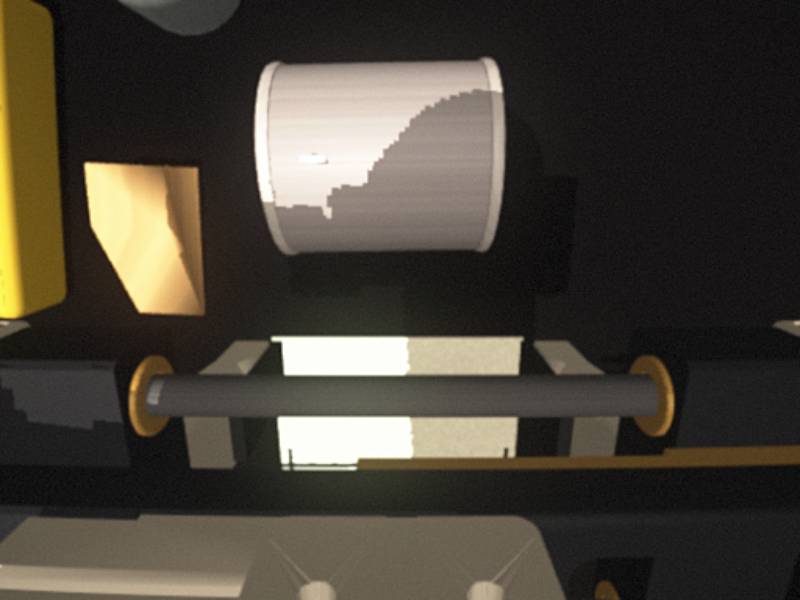

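The wrist view shows the tin's far edge from (280,63) to (485,61) and near edge from (290,251) to (484,250).

```bash
cat >> h.py <<'E'
def cyl(n,top,bot,ends,c,r=.05):
    """tin from two silhouette lines (pairs of px) and 4 rim px; returns centre, yaw, height"""
    o,v=ray(n,top,c); n1=np.cross(*v); n1/=np.linalg.norm(n1)
    _,w=ray(n,bot,c); n2=np.cross(*w); n2/=np.linalg.norm(n2)
    ax=np.cross(n1,n2); ax/=np.linalg.norm(ax); ax*=np.sign(ax[0])
    m=(v.mean(0)/np.linalg.norm(v.mean(0))+w.mean(0)/np.linalg.norm(w.mean(0)))
    n1*=np.sign(n1@m); n2*=np.sign(n2@m)     # pointing to the axis
    p=o+np.linalg.solve(np.array([n1,n2,ax]),[r,r,0])
    s=[]
    for k,uv in enumerate(ends):
        nn=(n1,n2)[k//2]; d=ray(n,[uv],c)[1][0]; t=p-r*nn
        # ray vs. tangent line: least squares
        a=np.linalg.lstsq(np.c_[d,-ax],t-o,rcond=None)[0]; s.append(a[1])
    return p+ax*np.mean(s),np.degrees(np.arctan(ax[1]/ax[0])),ax[2],np.array(s)
E
python3 - <<'E'
from h import *
c=tuple(np.load("w2.npy",allow_pickle=True)); b=cv2.imread("pics/w2.png"); K=.64
g=cv2.cvtColor(b,cv2.COLOR_BGR2GRAY).astype(float)
def edge(u0,u1,v0,v1,s):
    e=np.array([(u,v0+np.argmax(s*np.diff(g[v0:v1,u]))+1) for u in range(u0,u1)],float)
    for _ in range(3):
        f=np.polyfit(e[:,0],e[:,1],1); r=abs(e[:,1]-np.polyval(f,e[:,0])); e=e[r<1.5]
    print(f,r.max(),len(e)); return [(u,np.polyval(f,u)) for u in (u0,u1)]
t=edge(182,308,32,50,1); d=edge(192,300,150,172,-1)
ends=np.array([(269,62),(496,59),(284,251),(492,250)])*K
print(cyl("wrist",t,d,ends,c))
E
```

```text
[-1.99877112e-02  4.49410015e+01] 0.8166881720430226 125
[-1.52333591e-02  1.64276827e+02] 1.2704532535621524 108
(array([ 0.53626399, -0.16579149,  0.04324076]), np.float64(7.666136700622284), np.float64(-0.004858819057072499), array([ 0.06812016, -0.04834812,  0.06865329, -0.04987351]))
```

Request:
step_arm:
  rows:
    - [[0.2, 0.6, -4.0, 0, 0, 0, 0], [0.2, 0.8, -4.5, 0, 0, 0, 0], [0.2, 0.8, -4.1, 0, 0, 0, 0], [0.2, 0.4, -2.5, 0, 0, 0, 0], [0.2, 0, 0, -1.5, 0, 0, 0], [0.2, 0, 0, -3.5, 0, 0, 0], [0.2, 0, 0, -3.5, 0, 0, 0], [0.2, 0, 0, -2.0, 0, 0, 0], [0.2, 0, 0, 0, 0, 0, 0]]

```text
clock: 7.58
tool_pos: [0.5429, -0.238, 0.0422]
orientation: [-89.8, -0.1, 96.8]
force: [-0.1, 0.4, 0.8]
opening: 0.0528
```

Request:
step_arm:
  rows:
    - [[0.2, -0.02, 0.2, 0, 0, 0, 0], [0.2, -0.04, 0.3, 0, 0, 0, 0], [0.2, -0.05, 0.4, 0, 0, 0, 0], [0.2, -0.06, 0.5, 0, 0, 0, 0], [0.2, -0.07, 0.6, 0, 0, 0, 0], [0.2, -0.095, 0.8, 0, 0, 0, 0], [0.2, -0.095, 0.8, 0, 0, 0, 0], [0.2, -0.095, 0.8, 0, 0, 0, 0], [0.2, -0.095, 0.8, 0, 0, 0, 0], [0.2, -0.095, 0.8, 0, 0, 0, 0], [0.2, -0.095, 0.8, 0, 0, 0, 0], [0.2, -0.095, 0.8, 0, 0, 0, 0]]

```text
clock: 9.07
tool_pos: [0.5356, -0.1623, 0.0444]
orientation: [-90.0, -0.0, 96.8]
force: [-0.0, -0.8, -0.5]
opening: 0.0524
```

Request:
step_arm:
  rows:
    - [[0.2, -0.095, 0.8, 0, 0, 0, 0], [0.2, -0.095, 0.8, 0, 0, 0, 0], [0.2, -0.095, 0.8, 0, 0, 0, 0], [0.2, -0.095, 0.8, 0, 0, 0, 0], [0.2, -0.095, 0.8, 0, 0, 0, 0], [0.2, -0.095, 0.8, 0, 0, 0, 0], [0.2, -0.095, 0.8, 0, 0, 0, 0], [0.2, -0.095, 0.8, 0, 0, 0, 0], [0.2, -0.095, 0.8, 0, 0, 0, 0], [0.2, -0.095, 0.8, 0, 0, 0, 0], [0.2, -0.095, 0.8, 0, 0, 0, 0], [0.2, -0.095, 0.8, 0, 0, 0, 0]]

```text
clock: 10.58
tool_pos: [0.5242, -0.0663, 0.0444]
orientation: [-90.0, 0.0, 96.8]
force: [-0.1, -0.6, 0.2]
opening: 0.0526
```

Request:
step_arm:
  rows:
    - [[0.2, -0.08, 0.7, 0, 0, 0, 0], [0.2, -0.07, 0.6, 0, 0, 0, 0], [0.2, -0.065, 0.55, 0, 0, 0, 0], [0.2, -0.06, 0.5, 0, 0, 0, 0], [0.2, -0.05, 0.42, 0, 0, 0, 0], [0.2, -0.045, 0.37, 0, 0, 0, 0], [0.2, -0.04, 0.33, 0, 0, 0, 0], [0.2, -0.035, 0.29, 0, 0, 0, 0], [0.2, -0.03, 0.26, 0, 0, 0, 0], [0.2, -0.025, 0.2, 0, 0, 0, 0], [0.2, -0.02, 0.15, 0, 0, 0, 0], [0.2, -0.01, 0.1, 0, 0, 0, 0]]

```text
clock: 12.08
tool_pos: [0.5189, -0.0221, 0.0444]
orientation: [-90.0, 0.0, 96.8]
force: [-0.5, -1.4, 0.9]
opening: 0.0527
```

Run:
```python
from h import *
b,c=snap("wrist","w3"); np.save("w3.npy",np.array(c,dtype=object),allow_pickle=True)
t,d=snap("scene","s3"); 
s=cv2.resize(t[130:270,190:330],(600,600),interpolation=cv2.INTER_CUBIC)
tt,d=snap("top","t3"); u=cv2.resize(tt[170:250,190:300],(800,582),interpolation=cv2.INTER_CUBIC)
cv2.imwrite("pics/m3.png",np.hstack([cv2.resize(s,(400,400)),cv2.resize(u,(400,400*582//800+0)) if 0 else cv2.resize(u,(400,400))]))
o=ctrl.get_obs(); print(o["clock"],o["tool_pos"],o["force"])
```

```text
12.225 [ 0.51894156 -0.02213653  0.04439395] [-0.10145116 -0.30350954  0.90000968]
```

View pics/m3.png

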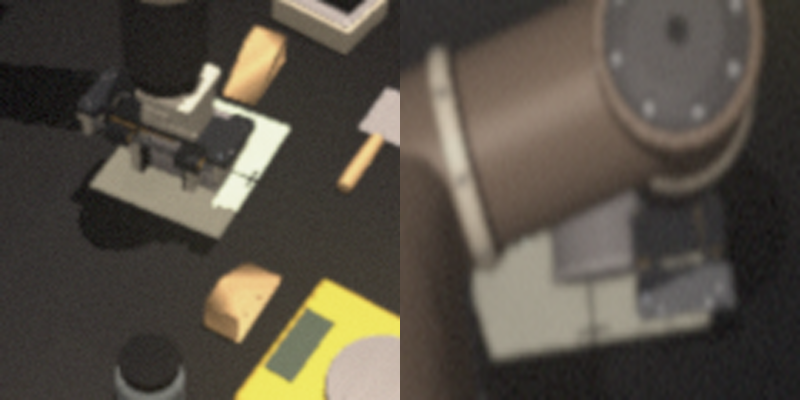

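Request:
step_arm:
  rows:
    - [[0.2, 0.05, -0.4, 0, 0, 0, 0], [0.2, 0.15, -1.3, 0, 0, 0, 0], [0.2, 0.15, -1.3, 0, 0, 0, 0], [0.2, 0, 0, 5, 0, 0, 0], [0.2, 0, 0.5, 5.5, 0, 0, 0], [0.2, -0.4, 3.6, 0, 0, 0, 0], [0.2, -0.6, 4.5, 0, 0, 0, 0], [0.2, -0.6, 4.5, 0, 0, 0, 0], [0.2, -0.4, 2.0, 0, 0, 0, 0], [0.2, 0, 0, 0, 0, 0, 0], [0.2, 0, 0, 0, 0, 0, 0]]

```text
clock: 13.6
tool_pos: [0.5025, 0.098, 0.1493]
orientation: [-90.0, 0.0, 96.8]
force: [-0.5, 0.0, -0.7]
opening: 0.0525
```

Run:
```python
from h import *
b,c=snap("wrist","w4"); np.save("w4.npy",np.array(c,dtype=object),allow_pickle=True)
cv2.imwrite("pics/w4b.png",cv2.resize(b[:250],(800,391),interpolation=cv2.INTER_CUBIC))
o=ctrl.get_obs(); print(o["clock"],o["tool_pos"])
```

```text
13.65 [0.50256    0.09785617 0.14931684]
```

View pics/w4b.png

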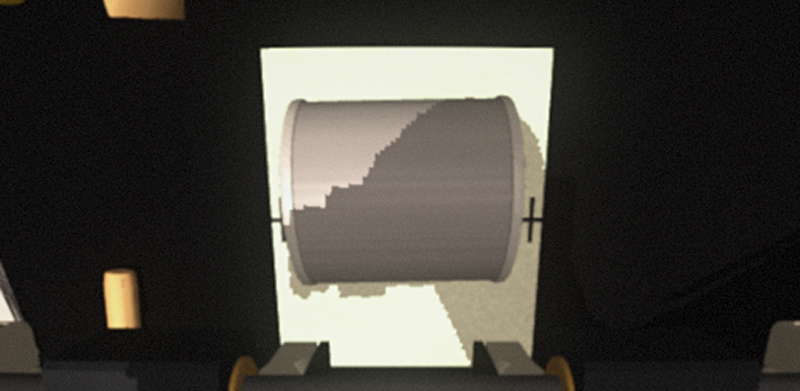

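The line's right tick is at (531,219) and its left tick at (283,219). The tin spans image y 99 to 282, still slightly short of the line.

```bash
cat >> h.py <<'E'
def edge(g,u0,u1,v0,v1,s):
    e=[]
    for u in range(u0,u1):
        d=s*np.diff(g[v0:v1,u]); k=int(np.argmax(d))
        k0,k1=max(k-1,0),min(k+2,len(d)); w=np.clip(d[k0:k1],0,None); e.append((u,v0+(w*np.arange(k0,k1)).sum()/max(w.sum(),1e-6)+.5))
    e=np.array(e)
    for _ in range(4):
        f=np.polyfit(e[:,0],e[:,1],1); r=abs(e[:,1]-np.polyval(f,e[:,0])); e=e[r<max(1,np.median(r)*2)]
    print("edge",f,r.max(),len(e)); return [(u,np.polyval(f,u)) for u in (u0,u1)]
def tinaxis(n,top,bot,c,z=.05):
    """axis as two points, from the bisector plane at height z, + yaw"""
    o,v=ray(n,top,c); _,w=ray(n,bot,c)
    n1=np.cross(*v); n2=np.cross(*w); n1/=np.linalg.norm(n1); n2/=np.linalg.norm(n2)
    b=n1+n2; b/=np.linalg.norm(b); half=np.degrees(np.arccos(np.clip(n1@n2,-1,1)))/2
    f=lambda x:(x,o[1]-(b[0]*(x-o[0])+b[2]*(z-o[2]))/b[1])
    p=np.array([f(.45),f(.55)]); R=np.hypot(o[1]-p.mean(0)[1],o[2]-z)*np.sin(np.radians(half))
    return p,np.degrees(np.arctan((p[1,1]-p[0,1])/.1)),R
E
python3 - <<'E'
from h import *
c=tuple(np.load("w4.npy",allow_pickle=True)); b=cv2.imread("pics/w4.png"); K=.64
g=cv2.cvtColor(b,cv2.COLOR_BGR2GRAY).astype(float)
t=edge(g,198,318,55,72,-1); d=edge(g,285,318,172,188,1); d0=edge(g,200,318,172,190,-1)
p,yaw,R=tinaxis("wrist",t,d,c); print("tin",p,yaw,"R",R)
L=onz("wrist",np.array([(283,219),(531.5,219)])*K+[-.2,-.2],0,c)[:,:2]; print("line",L,np.linalg.norm(L[0]-L[1]),L.mean(0))
dl=L[0]-L[1]; dl/=np.linalg.norm(dl); nn=np.array([-dl[1],dl[0]]); print("line yaw",np.degrees(np.arctan2(dl[1],dl[0])),"tin minus line (across)",(p-L[1])@nn)
# finer line centre at right tick: rows of dark in column 336-344
for u in list(range(332,338))+list(range(343,347))+[175,176,177]:
    col=g[130:150,u]; w=np.clip(np.median(col)-col-12,0,None); print(u,(130+(w*np.arange(20)).sum()/max(w.sum(),1)).round(2),w.sum().round(),end=" | ")
E
```

```text
edge [-1.91916049e-02  6.82160681e+01] 0.5986932378038787 120
edge [-8.40915286e-03  1.81550170e+02] 0.8457715117754674 31
edge [-4.52717049e-03  1.76350023e+02] 2.839784432424352 98
tin [[0.45       0.03026387]
 [0.55       0.04345234]] 7.513073434552311 R 0.04841165329503898
line [[0.58635384 0.06590183]
 [0.42061765 0.04631647]] 0.16688940065212168 [0.50348574 0.05610915]
line yaw 6.739496738968936 tin minus line (across) [-0.01938985 -0.01802805]
332 130.0 0.0 | 333 140.24 33.0 | 334 140.16 116.0 | 335 140.11 239.0 | 336 140.03 280.0 | 337 140.11 217.0 | 343 140.12 289.0 | 344 140.19 285.0 | 345 140.58 269.0 | 346 142.79 229.0 | 175 140.34 369.0 | 176 140.32 375.0 | 177 140.34 354.0 |
```

Request:
step_arm:
  rows:
    - [[0.2, 0.6, -4.0, 0, 0, 0, 0], [0.2, 0.7, -5.0, 0, 0, 0, 0], [0.2, 0.5, -4.0, 0, 0, 0, 0], [0.2, 0.2, -2.0, -1.0, 0, 0, 0], [0.2, 0, 0, -4.0, 0, 0, 0], [0.2, 0, 0, -3.5, 0, 0, 0], [0.2, 0, 0, -2.0, 0, 0, 0], [0.2, -0.07, 0.6, 0, 0, 0, 0], [0.2, -0.095, 0.8, 0, 0, 0, 0], [0.2, -0.07, 0.6, 0, 0, 0, 0], [0.2, -0.05, 0.4, 0, 0, 0, 0], [0.2, -0.024, 0.2, 0, 0, 0, 0]]

```text
clock: 15.15
tool_pos: [0.5196, -0.0246, 0.0449]
orientation: [-90.1, -0.0, 96.8]
force: [-0.0, 0.3, 0.3]
opening: 0.0523
```

Request:
step_arm:
  rows:
    - [[0.2, -0.024, 0.2, 0, 0, 0, 0], [0.2, -0.024, 0.2, 0, 0, 0, 0], [0.2, -0.024, 0.2, 0, 0, 0, 0], [0.2, -0.024, 0.2, 0, 0, 0, 0], [0.2, -0.024, 0.2, 0, 0, 0, 0], [0.2, -0.024, 0.2, 0, 0, 0, 0], [0.2, -0.024, 0.2, 0, 0, 0, 0], [0.2, -0.024, 0.2, 0, 0, 0, 0], [0.2, -0.018, 0.15, 0, 0, 0, 0], [0.2, -0.015, 0.13, 0, 0, 0, 0], [0.2, -0.013, 0.11, 0, 0, 0, 0], [0.2, -0.012, 0.1, 0, 0, 0, 0]]

```text
clock: 16.65
tool_pos: [0.5169, -0.0042, 0.0444]
orientation: [-90.0, 0.0, 96.8]
force: [-0.2, -0.2, -0.7]
opening: 0.0527
```

Request:
step_arm:
  rows:
    - [[0.2, -0.01, 0.08, 0, 0, 0, 0], [0.2, -0.008, 0.07, 0, 0, 0, 0], [0.2, -0.006, 0.05, 0, 0, 0, 0], [0.2, -0.005, 0.04, 0, 0, 0, 0], [0.2, 0, 0, 0, 0, 0, 0], [0.2, 0, 0, 0, 0, 0, 0]]

```text
clock: 17.4
tool_pos: [0.5166, -0.0018, 0.0444]
orientation: [-90.0, -0.0, 96.8]
force: [-0.2, 0.6, 0.5]
opening: 0.0526
```

Request:
step_arm:
  rows:
    - [[0.2, 0.05, -0.4, 0, 0, 0, 0], [0.2, 0.15, -1.3, 0, 0, 0, 0], [0.2, 0.15, -1.3, 0, 0, 0, 0], [0.2, 0, 0, 5, 0, 0, 0], [0.2, 0, 0.5, 5.5, 0, 0, 0], [0.2, -0.4, 3.6, 0, 0, 0, 0], [0.2, -0.6, 4.5, 0, 0, 0, 0], [0.2, -0.6, 4.5, 0, 0, 0, 0], [0.2, -0.4, 2.0, 0, 0, 0, 0], [0.2, 0, 0, 0, 0, 0, 0], [0.2, 0, 0, 0, 0, 0, 0]]

```text
clock: 18.77
tool_pos: [0.5002, 0.1183, 0.1493]
orientation: [-90.0, 0.0, 96.8]
force: [-0.0, -0.4, -0.1]
opening: 0.0525
```

Run:
```python
from h import *
b,c=snap("wrist","w5"); np.save("w5.npy",np.array(c,dtype=object),allow_pickle=True)
cv2.imwrite("pics/w5b.png",cv2.resize(b[:250,60:460],(800,500),interpolation=cv2.INTER_CUBIC))
o=ctrl.get_obs(); print(o["clock"],o["tool_pos"])
```

```text
18.825 [0.50017098 0.11813471 0.14933473]
```

View pics/w5b.png

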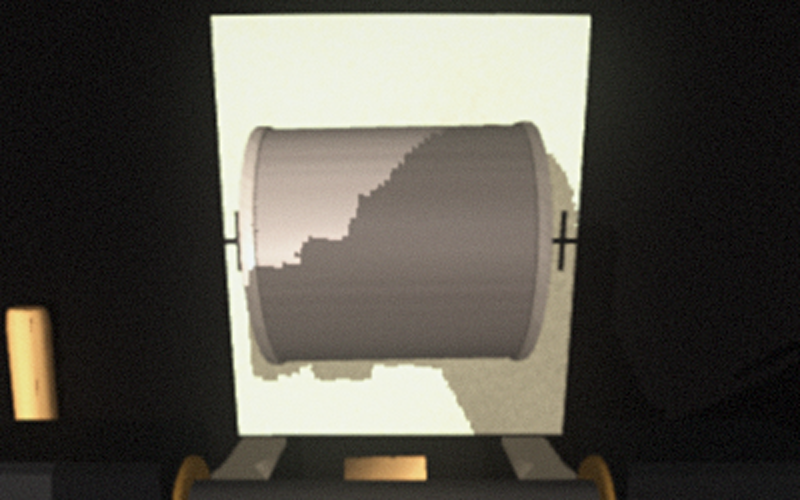

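The tin spans crop y 126 to 360, with line ticks at (238,241) and (562,241).

```bash
cat > m.py <<'E'
from h import *
import sys
def meas(f,tw,bw,lv,lu=(176,344),K=None,us=(195,318)):
    c=tuple(np.load(f+".npy",allow_pickle=True)); g=cv2.cvtColor(cv2.imread(f"pics/{f}.png"),cv2.COLOR_BGR2GRAY).astype(float)
    t=edge(g,us[0],us[1],*tw,-1); d=edge(g,us[0]+5,us[1]-2,*bw,1)
    p,yaw,R=tinaxis("wrist",t,d,c); print("tin",p,yaw,"R",R)
    uv=[]
    for u in lu:
        q=[]
        for x in range(u-1,u+2):
            col=g[lv-9:lv+10,x]; w=np.clip(np.median(col)-col-12,0,None); q.append(lv-9+(w*np.arange(19)).sum()/max(w.sum(),1))
        uv.append((u,np.mean(q)))
    L=onz("wrist",uv,0,c)[:,:2]; print("line px",uv,L)
    dl=L[0]-L[1]; dl/=np.linalg.norm(dl); nn=np.array([-dl[1],dl[0]]); print("line yaw",np.degrees(np.arctan2(dl[1],dl[0])),"tin-line across",(p-L[1])@nn)
E
python3 - <<'E'
from m import *
meas("w4",(55,72),(176,184),140,(176,343))
meas("w5",(57,71),(175,185),120,(174,346))
E
```

```text
edge [-1.88551520e-02  6.81229938e+01] 0.7828405174943356 123
edge [-1.97545484e-02  1.84904874e+02] 0.9836963892840345 89
tin [[0.45       0.03011657]
 [0.55       0.0438486 ]] 7.818976325187749 R 0.04858510204150539
line px [(176, np.float64(140.33319295089228)), (343, np.float64(140.1207504812643))] [[0.59148965 0.06688096]
 [0.41739752 0.04609287]]
line yaw 6.809367817188207 tin-line across [-0.01972916 -0.01795062]
edge [-1.73850752e-02  6.73563272e+01] 0.9090946443287464 123
edge [-1.69264582e-02  1.83736534e+02] 0.4841896119139619 80
tin [[0.45       0.05050492]
 [0.55       0.06401903]] 7.696389575585799 R 0.0485371751502182
line px [(174, np.float64(120.23320397381379)), (346, np.float64(120.14396605895126))] [[0.59221461 0.06676437]
 [0.41574774 0.04580944]]
line yaw 6.7719967709491975 tin-line across [0.00062374 0.0022517 ]
```

Measured: the tin is 1.4 mm past the line, 0.9° off. I'll nudge it back gently from the other side.

Request:
step_arm:
  rows:
    - [[0.2, -0.22, 1.79, 0, 0, 0, 0], [0.2, 0, 0, -2.0, 0, 0, 0], [0.2, 0, 0, -4.0, 0, 0, 0], [0.2, 0, 0, -3.5, 0, 0, 0], [0.2, 0, 0, -1.0, 0, 0, 0], [0.2, 0, 0, 0, 0, 0, 0], [0.2, 0.06, -0.5, 0, 0, 0, 0], [0.2, 0.06, -0.5, 0, 0, 0, 0], [0.2, 0.036, -0.3, 0, 0, 0, 0], [0.2, 0.024, -0.2, 0, 0, 0, 0], [0.2, 0.012, -0.1, 0, 0, 0, 0]]

```text
clock: 20.2
tool_pos: [0.4999, 0.1209, 0.0446]
orientation: [-90.0, -0.0, 96.8]
force: [-0.5, -0.8, 0.5]
opening: 0.0522
```

Request:
step_arm:
  rows:
    - [[0.2, 0.009, -0.08, 0, 0, 0, 0], [0.2, 0.007, -0.06, 0, 0, 0, 0], [0.2, 0.006, -0.05, 0, 0, 0, 0], [0.2, 0.005, -0.04, 0, 0, 0, 0], [0.2, 0.004, -0.03, 0, 0, 0, 0], [0.2, 0.004, -0.03, 0, 0, 0, 0], [0.2, 0.004, -0.03, 0, 0, 0, 0], [0.2, 0.004, -0.03, 0, 0, 0, 0], [0.2, 0.003, -0.02, 0, 0, 0, 0], [0.2, 0.003, -0.02, 0, 0, 0, 0], [0.2, 0.003, -0.02, 0, 0, 0, 0], [0.2, 0.003, -0.02, 0, 0, 0, 0]]

```text
clock: 21.7
tool_pos: [0.5003, 0.1167, 0.0444]
orientation: [-90.0, -0.0, 96.8]
force: [-0.3, 0.5, 0.7]
opening: 0.0528
```

Request:
step_arm:
  rows:
    - [[0.2, 0, 0, 0, 0, 0, 0], [0.2, 0, 0, 0, 0, 0, 0], [0.2, -0.06, 0.5, 0, 0, 0, 0], [0.2, -0.1, 0.9, 0, 0, 0, 0], [0.2, 0, 0, 3.0, 0, 0, 0], [0.2, 0, 0, 5.0, 0, 0, 0], [0.2, 0.12, -1.0, 2.5, 0, 0, 0], [0.2, 0, 0, 0, 0, 0, 0], [0.2, 0, 0, 0, 0, 0, 0]]

```text
clock: 22.82
tool_pos: [0.4995, 0.121, 0.1489]
orientation: [-90.0, -0.0, 96.8]
force: [-0.8, 0.3, -0.2]
opening: 0.0524
```

Run:
```python
from m import *
b,c=snap("wrist","w6"); np.save("w6.npy",np.array(c,dtype=object),allow_pickle=True)
o=ctrl.get_obs(); print(o["clock"],o["tool_pos"])
cc=tuple(np.load("w5.npy",allow_pickle=True))
print(proj("wrist",[[.503,.0563,0]],c)-proj("wrist",[[.503,.0563,0]],cc))
meas("w6",(57,71),(175,185),120,(174,346))
```

```text
22.875 [0.49932985 0.12085959 0.1485399 ]
[[-0.27495731 -2.77617614]]
edge [-5.73886755e-02  7.61674985e+01] 1.9910063091594168 71
edge [-1.31468373e-02  1.84612214e+02] 3.9438264702646393 87
tin [[0.45       0.05260032]
 [0.55       0.06788681]] 8.691229712780787 R 0.05004269999197035
line px [(174, np.float64(117.56120230496532)), (346, np.float64(117.99843842311462))] [[0.59161194 0.06682281]
 [0.41565021 0.0463945 ]]
line yaw 6.62212042504716 tin-line across [0.00220318 0.00585561]
```

Run:
```python
from m import *
meas("w6",(52,68),(171,181),117,(174,346))
g=cv2.cvtColor(cv2.imread("pics/w6.png"),cv2.COLOR_BGR2GRAY)
for u in (215,300): print(u,g[54:68,u],g[168:188,u])
```

```text
edge [-1.76220554e-02  5.81750081e+01] 0.405374013365595 123
edge [-7.14899285e-03  1.73746464e+02] 0.9415354684626891 114
tin [[0.45       0.04673345]
 [0.55       0.05978159]] 7.434031654400985 R 0.048627403357265855
line px [(174, np.float64(117.59071399726456)), (346, np.float64(117.31046614204509))] [[0.59161042 0.06685248]
 [0.41578127 0.04571363]]
line yaw 6.855415039849587 tin-line across [-0.00307196 -0.00205354]
215 [208 125 101 118 123 126 133 138 143 143 142 145 149 152] [ 83  76  74  78 104 144 161 161 160 159 157 161 158 156 165 215 243 244
 241 239]
300 [102 110 111 104  95 102  93 101 102  96  95  99 103 111] [ 74  72  83 123 157 161 157 159 154 163 160 165 161 163 159 161 163 164
 162 163]
```

Run:
```python
from m import *
meas("w6",(44,62),(164,178),117,(174,346))
```

```text
edge [-1.80625734e-02  5.82757503e+01] 0.42021515765869566 123
edge [-1.68860134e-02  1.75860185e+02] 0.958909578236188 114
tin [[0.45       0.04625314]
 [0.55       0.05982579]] 7.729325538047453 R 0.048448545187717865
line px [(174, np.float64(117.59071399726456)), (346, np.float64(117.31046614204509))] [[0.59161042 0.06685248]
 [0.41578127 0.04571363]]
line yaw 6.855415039849587 tin-line across [-0.00354884 -0.00200965]
```

Tin now at -2.8 mm with the yaw unchanged. The contact offset is about 61–63 mm, so the final nudge goes from behind to TCP at -61.4 mm.

Request:
step_arm:
  rows:
    - [[0.2, 0.5, -4.0, 0, 0, 0, 0], [0.2, 0.6, -5.0, 0, 0, 0, 0], [0.2, 0.5, -4.0, 0, 0, 0, 0], [0.2, 0.2, -1.9, -1.0, 0, 0, 0], [0.2, 0, 0, -4.0, 0, 0, 0], [0.2, 0, 0, -3.5, 0, 0, 0], [0.2, 0, 0, -2.0, 0, 0, 0], [0.2, -0.07, 0.6, 0, 0, 0, 0], [0.2, -0.06, 0.5, 0, 0, 0, 0], [0.2, -0.036, 0.3, 0, 0, 0, 0], [0.2, -0.024, 0.2, 0, 0, 0, 0], [0.2, 0, 0, 0, 0, 0, 0]]

```text
clock: 24.38
tool_pos: [0.5163, -0.012, 0.0449]
orientation: [-90.1, -0.0, 96.8]
force: [0.2, 0.4, -0.1]
opening: 0.0524
```

Run:
```python
from h import *
p=ctrl.get_obs()["tool_pos"]; d=p[:2]-[.503,.0563]; print(p,"line y",d@[-.1177,.993],"along",d@[.993,.1177])
```

```text
[ 0.51627599 -0.01197817  0.04494488] line y -0.06936280994816543 along 0.005146721521078719
```

Request:
step_arm:
  rows:
    - [[0.2, -0.014, 0.12, 0, 0, 0, 0], [0.2, -0.012, 0.1, 0, 0, 0, 0], [0.2, -0.009, 0.08, 0, 0, 0, 0], [0.2, -0.008, 0.07, 0, 0, 0, 0], [0.2, -0.007, 0.06, 0, 0, 0, 0], [0.2, -0.006, 0.05, 0, 0, 0, 0], [0.2, -0.006, 0.05, 0, 0, 0, 0], [0.2, -0.006, 0.05, 0, 0, 0, 0], [0.2, -0.005, 0.04, 0, 0, 0, 0], [0.2, -0.005, 0.04, 0, 0, 0, 0], [0.2, -0.004, 0.03, 0, 0, 0, 0], [0.2, -0.004, 0.03, 0, 0, 0, 0]]

```text
clock: 25.88
tool_pos: [0.5152, -0.005, 0.0444]
orientation: [-90.0, 0.0, 96.8]
force: [-0.7, -0.7, 0.3]
opening: 0.0528
```

Request:
step_arm:
  rows:
    - [[0.2, -0.004, 0.03, 0, 0, 0, 0], [0.2, -0.002, 0.02, 0, 0, 0, 0], [0.2, -0.002, 0.02, 0, 0, 0, 0], [0.2, 0, 0, 0, 0, 0, 0], [0.2, 0.05, -0.5, 0, 0, 0, 0], [0.2, 0.15, -1.5, 0, 0, 0, 0], [0.2, 0, 0, 3.0, 0, 0, 0], [0.2, 0, 0, 5, 0, 0, 0], [0.2, -0.3, 3.0, 2.5, 0, 0, 0], [0.2, -0.6, 5.0, 0, 0, 0, 0], [0.2, -0.6, 5.0, 0, 0, 0, 0], [0.2, -0.2, 1.5, 0, 0, 0, 0]]

```text
clock: 27.38
tool_pos: [0.5001, 0.1221, 0.1496]
orientation: [-90.0, -0.0, 96.9]
force: [-0.4, -1.0, 0.3]
opening: 0.0525
```

Request:
step_arm:
  rows:
    - [[1, 0, 0, 0, 0, 0, 0], [1, 0, 0, 0, 0, 0, 0]]

```text
clock: 27.62
tool_pos: [0.5001, 0.1196, 0.1492]
orientation: [-90.0, 0.0, 96.8]
force: [0.7, 0.2, -0.4]
opening: 0.0671
```

Run:
```python
from m import *
b,c=snap("wrist","w7"); np.save("w7.npy",np.array(c,dtype=object),allow_pickle=True)
o=ctrl.get_obs(); print(o["clock"],o["tool_pos"])
q=proj("wrist",[[.503,.0563,0],[.513,.01,.05],[.497,.107,.05]],c); print(q)
v,t,d=[int(round(x)) for x in q[:,1]]
meas("w7",(t-10,t+10),(d-7,d+7),v,(174,346))
```

```text
27.675 [0.50015971 0.11951486 0.14926915]
[[261.04256616 118.82102571]
 [256.72317924  61.72175205]
 [261.72548434 177.84021727]]
edge [-1.76172408e-02  6.24972532e+01] 0.48806575514201 123
edge [-1.72458239e-02  1.79715232e+02] 0.868423972549607 88
tin [[0.45       0.04807782]
 [0.55       0.06158778]] 7.694054888598796 R 0.048551035929882136
line px [(174, np.float64(119.00617721756318)), (346, np.float64(118.84665302942604))] [[0.59215809 0.06676362]
 [0.41591786 0.0458111 ]]
line yaw 6.779853368092095 tin-line across [-0.00177269 -0.00016268]
```

Tin centre is -0.9 mm off the line, which is good. Now for chock A: regrasp and slide it in.

Request:
step_arm:
  rows:
    - [[1, -0.4, 4.0, 0, 0, 0, 0], [1, -0.5, 5.0, 0, 0, 0, 0], [1, -0.4, 3.5, -2.0, 0, 0, 0], [1, -0.1, 1.2, -4.5, 0, 0, 0], [1, 0, 0, -4.5, 0, 0, 0], [1, 0, 0, -2.3, 0, 0, 0], [1, 0, 0, -1.0, 0, 0, 0], [1, 0, 0, 0, 0, 0, 0], [-1, 0, 0, 0, 0, 0, 0], [-1, 0, 0, 0, 0, 0, 0], [-1, 0, 0, 0, 0, 0, 0], [-1, 0, 0, 0, 0, 0, 0]]

```text
clock: 29.18
tool_pos: [0.4862, 0.2578, 0.0068]
orientation: [-90.0, -0.0, 96.8]
force: [1.2, -0.5, -0.1]
opening: 0.0534
```

Request:
step_arm:
  rows:
    - [[-1, 0, 0, 0, 0, 0, 0], [-1, 0, 0, 0, 0, 0, 0], [-1, 0, 0, 0.1, 0, 0, 0.4], [-1, 0.1, -1.0, 0, 0, 0, 0.4], [-1, 0.1, -1.5, 0, 0, 0, 0], [-1, 0.1, -1.5, 0, 0, 0, 0], [-1, 0.1, -1.5, 0, 0, 0, 0], [-1, 0.1, -1.0, 0, 0, 0, 0], [-1, 0.06, -0.8, -0.1, 0, 0, 0], [-1, 0, 0, 0, 0, 0, 0]]

```text
clock: 30.42
tool_pos: [0.4919, 0.1842, 0.0066]
orientation: [-90.0, 0.0, 97.6]
force: [0.5, -1.3, 1.1]
opening: 0.0449
```

Run:
```python
from h import *
o=ctrl.get_obs();p=o["tool_pos"]; d=p[:2]-[.503,.0563]; print(p,o["orientation"],o["force"],"line y",d@[-.1177,.993],"along",d@[.993,.1177],o["opening"])
```

```text
[0.49194623 0.18420155 0.006554  ] [-9.00123476e+01  3.37396721e-03  9.75788251e+01] [ 0.49175449 -1.27659752  1.06909909] line y 0.12830726818737304 along 0.0040776169774020005 0.04486893997889581
```

Request:
step_arm:
  rows:
    - [[-1, 0.03, -0.5, 0, 0, 0, 0], [-1, 0.03, -0.5, 0, 0, 0, 0], [-1, 0.03, -0.5, 0, 0, 0, 0], [-1, 0.02, -0.3, 0, 0, 0, 0], [-1, 0.01, -0.2, 0, 0, 0, 0], [-1, 0.01, -0.15, 0, 0, 0, 0], [-1, 0, -0.1, 0, 0, 0, 0], [-1, 0, -0.1, 0, 0, 0, 0], [-1, 0, -0.05, 0, 0, 0, 0], [-1, 0, 0, 0, 0, 0, 0], [0.2, 0, 0, 0, 0, 0, 0], [0.2, 0, 0, 0, 0, 0, 0]]

```text
clock: 31.92
tool_pos: [0.4921, 0.1598, 0.0059]
orientation: [-89.9, 0.1, 97.6]
force: [-0.3, -0.6, -0.6]
opening: 0.0517
```

Request:
step_arm:
  rows:
    - [[1, 0, 0, 0, 0, 0, 0], [1, 0, 0, 0, 0, 0, 0], [1, 0, 0, 2, 0, 0, 0], [1, 0, 0, 5, 0, 0, 0], [1, 0, 0.5, 5.2, 0, 0, 0], [1, 0, 0.4, 2, 0, 0, 0], [1, 0, 0, 0, 0, 0, 0], [1, 0, 0, 0, 0, 0, 0]]

```text
clock: 32.92
tool_pos: [0.4924, 0.1693, 0.1476]
orientation: [-89.9, 0.0, 97.6]
force: [0.2, -0.4, -0.6]
opening: 0.0878
```

Run:
```python
from m import *
b,c=snap("wrist","w8"); np.save("w8.npy",np.array(c,dtype=object),allow_pickle=True)
o=ctrl.get_obs(); print(o["clock"],o["tool_pos"])
q=proj("wrist",[[.503,.0563,0],[.513,.01,.05],[.497,.107,.05]],c); print(q)
v,t,d=[int(round(x)) for x in q[:,1]]
meas("w8",(t-10,t+10),(d-8,d+8),v,(174,346))
cv2.imwrite("pics/w8b.png",cv2.resize(b[:250,60:460],(800,500),interpolation=cv2.INTER_CUBIC))
```

```text
32.975 [0.49229231 0.16913129 0.14727479]
[[260.93107122  66.71265823]
 [257.24585186  -6.40059495]
 [260.82811587 121.09569518]]Traceback (most recent call last):
  File "<stdin>", line 6, in <module>
  File "m.py", line 5, in meas
    t=edge(g,us[0],us[1],*tw,-1); d=edge(g,us[0]+5,us[1]-2,*bw,1)
  File "h.py", line 36, in edge
    d=s*np.diff(g[v0:v1,u]); k=int(np.argmax(d))
                                   ~~~~~~~~~^^^
    return _wrapfunc(a, 'argmax', axis=axis, out=out, **kwds)
    return bound(*args, **kwds)
ValueError: attempt to get argmax of an empty sequence
```

Request:
step_arm:
  rows:
    - [[1, 0.3, -1.5, 3, 0, 0, -0.4], [1, 0.3, -2.0, 4, 0, 0, -0.4], [1, 0, 0, 0, 0, 0, 0], [1, 0, 0, 0, 0, 0, 0]]

```text
clock: 33.48
tool_pos: [0.4985, 0.1343, 0.2172]
orientation: [-89.9, 0.0, 96.8]
force: [-0.0, 0.7, -0.2]
opening: 0.0877
```

Run:
```python
from m import *
b,c=snap("wrist","w9"); np.save("w9.npy",np.array(c,dtype=object),allow_pickle=True)
o=ctrl.get_obs(); print(o["clock"],o["tool_pos"])
q=proj("wrist",[[.503,.0563,0],[.513,.01,.05],[.497,.107,.05],[.491,.178,.045]],c); print(q)
cv2.imwrite("pics/w9b.png",cv2.resize(b[:250,100:420],(800,625),interpolation=cv2.INTER_CUBIC)[:600])
```

```text
33.525 [0.49832724 0.13434896 0.2168991 ]
[[260.12947247 105.49851987]
 [256.57712703  57.60503276]
 [260.63508068 151.72564266]
 [258.39582415 210.68774775]]
```

View pics/w9b.png

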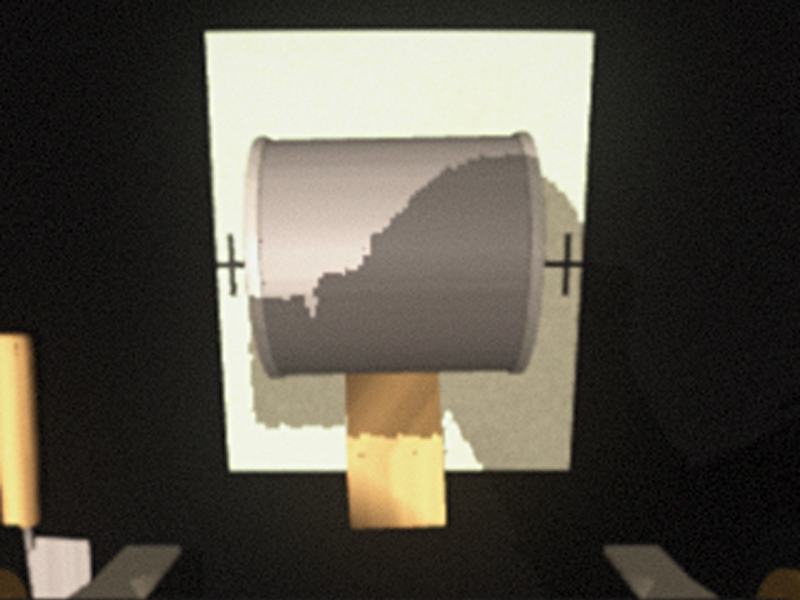

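Chock A (crop x 345-445) is centred on the tin (248-543). Its heel edge is at y 528, and the line ticks are at y 264.

Run:
```python
from m import *
c=tuple(np.load("w9.npy",allow_pickle=True)); g=cv2.cvtColor(cv2.imread("pics/w9.png"),cv2.COLOR_BGR2GRAY).astype(float)
t=edge(g,208,306,48,64,-1); a=edge(g,212,236,142,156,1); b=edge(g,282,304,142,156,1)
d=[np.mean(a,0),np.mean(b,0)]; p,yaw,R=tinaxis("wrist",t,d,c); print(p,yaw,R)
uv=[]
for u in (190,191,192,193+0,318+6,330,331):
    col=g[97:116,u]; w=np.clip(np.median(col)-col-12,0,None); uv.append((u,97+(w*np.arange(19)).sum()/max(w.sum(),1)))
L=onz("wrist",[uv[1],uv[-1]],0,c)[:,:2]; dl=L[0]-L[1]; dl/=np.linalg.norm(dl); nn=np.array([-dl[1],dl[0]])
print(uv,np.degrees(np.arctan2(dl[1],dl[0])),"tin-line",(p-L[1])@nn)
h=edge(g,243,275,204,217,-1); H=onz("wrist",h,.045,c)[:,:2]; print("heel end",H,(H-L[1])@nn,"minus tin axis",(H-L[1])@nn-((p-L[1])@nn).mean(),"yaw",np.degrees(np.arctan((H[0]-H[1])[1]/(H[0]-H[1])[0])))
# chock B from w2
c=tuple(np.load("w2.npy",allow_pickle=True)); K=.64
T=onz("wrist",np.array([(139,313),(204,316)])*K,.003,c)[:,:2]; Hh=onz("wrist",np.array([(84,162),(199,167)])*K,.045,c)[:,:2]
print("B toe",T,T.mean(0),"heel end",Hh,Hh.mean(0))
d=Hh.mean(0)-T.mean(0); print(np.linalg.norm(d),np.degrees(np.arctan2(d[1],d[0])),"grasp",T.mean(0)+.82*d)
```

```text
edge [-1.91019471e-02  5.94565782e+01] 0.6899249292239062 98
edge [-3.87732986e-02  1.58201792e+02] 0.6480176696287856 24
edge [-1.06648813e-02  1.51327024e+02] 0.46325840249070893 22
[[0.45       0.04797724]
 [0.55       0.06164331]] 7.781873411982519 0.04849949743595695
[(190, np.float64(105.47682119205298)), (191, np.float64(103.87551867219918)), (192, np.float64(105.13333333333333)), (193, np.float64(110.43382352941177)), (324, np.float64(105.18041237113403)), (330, np.float64(105.18018018018017)), (331, np.float64(105.33557046979865))] 6.161432008237758 tin-line [-0.00127377  0.00158034]
edge [-2.74531554e-02  2.17548160e+02] 0.4298213609358754 32
heel end [[0.50926437 0.18038328]
 [0.47138439 0.17483009]] [0.12400657 0.12255111] minus tin axis [0.12385328 0.12239782] yaw 8.340137168229006
B toe [[ 0.70027162 -0.04444886]
 [ 0.6536988  -0.04781682]] [ 0.67698521 -0.04613284] heel end [[ 0.70622401 -0.14654623]
 [ 0.64011568 -0.15076857]] [ 0.67316984 -0.1486574 ]
0.1025955276523125 -92.13123434517689 grasp [ 0.67385661 -0.13020298]
```

Tin has not moved and chock A is about 2 mm from contact. Chock B's grasp point is (0.683,-0.130) at yaw 3.4°. The scale is close by, so I'll go in with a partial opening.

Request:
step_arm:
  rows:
    - [[0.5, 2.5, -3.4, 0, 0, 0, -0.6], [0.5, 3.5, -5.0, 0, 0, 0, -0.6], [0.5, 3.5, -5.0, 0, 0, 0, -0.6], [0.5, 3.5, -5.0, 0, 0, 0, -0.6], [0.5, 3.5, -5.0, 0, 0, 0, -0.6], [0.5, 1.9, -3.0, 0, 0, 0, -0.4], [0.5, 0, 0, -4.0, 0, 0, 0], [0.5, 0, 0, -4.0, 0, 0, 0], [0.5, 0, 0, 0, 0, 0, 0], [0.5, 0, 0, 0, 0, 0, 0]]

```text
clock: 34.78
tool_pos: [0.6837, -0.1292, 0.1391]
orientation: [-90.0, 0.0, 93.5]
force: [-0.5, -0.1, 1.4]
opening: 0.0659
```

Run:
```python
from m import *
b,c=snap("wrist","w10"); np.save("w10.npy",np.array(c,dtype=object),allow_pickle=True)
o=ctrl.get_obs(); print(o["clock"],o["tool_pos"],o["orientation"],o["opening"])
r=np.radians(3.4); x=np.array([np.sin(r),-np.cos(r)]);n=np.array([np.cos(r),np.sin(r)]); T=np.array([.6778,-.0457])
for s,z in ((0,.004),(.065,.045),(.1,.045)):
  for k in (-1,1):
    q=proj("wrist",[[*(T+x*s+n*k*.0225),z]],c)[0]; cv2.circle(b,tuple(int(round(v)) for v in q),2,(0,0,255),-1)
cv2.imwrite("pics/w10b.png",cv2.resize(b,(640,480)))
```

```text
34.825 [ 0.68410541 -0.12913163  0.14001142] [-9.01108646e+01  3.45663148e-02  9.34553021e+01] 0.0660261548046091
```

View pics/w10b.png

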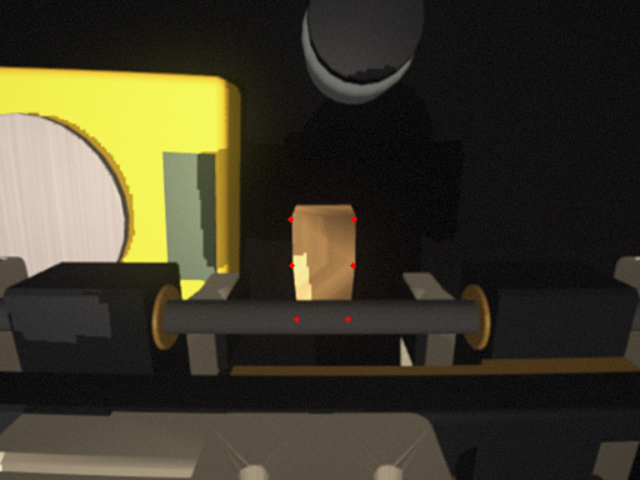

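Chock B is centred between the fingers (x 293-355), the scale edge is clear at x 240, and the heel edge is about 2 mm off prediction. Descending now.

Request:
step_arm:
  rows:
    - [[0.5, -0.1, -0.1, -4.5, 0, 0, 0], [0.5, 0, -0.1, -4.5, 0, 0, 0], [0.5, 0, 0, -2.5, 0, 0, 0], [0.5, 0, 0, -1.2, 0, 0, 0], [0.5, 0, 0, 0, 0, 0, 0], [0.5, 0, 0, 0, 0, 0, 0]]

```text
clock: 35.58
tool_pos: [0.6833, -0.1313, 0.0133]
orientation: [-90.2, 0.0, 93.4]
force: [0.1, 0.3, 0.2]
opening: 0.0657
```

Request:
step_arm:
  rows:
    - [[0.5, 0, 0, -0.6, 0, 0, 0], [0.5, 0, 0, 0, 0, 0, 0], [-1, 0, 0, 0, 0, 0, 0], [-1, 0, 0, 0, 0, 0, 0], [-1, 0, 0, 0, 0, 0, 0], [-1, 0, 0, 0, 0, 0, 0], [-1, 0, 0, 0, 0, 0, 0]]

```text
clock: 36.45
tool_pos: [0.6821, -0.1314, 0.0055]
orientation: [-90.0, 0.0, 93.4]
force: [-0.1, 1.1, -0.1]
opening: 0.045
```

Run:
```python
from h import *
o=ctrl.get_obs();print(o["clock"],o["tool_pos"],o["orientation"],o["force"],o["opening"])
```

```text
36.45 [ 0.68205132 -0.13135984  0.0054872 ] [-9.00029999e+01  2.39855635e-03  9.34095268e+01] [-0.1449622   1.11254782 -0.09761763] 0.04501049858239451
```

Request:
step_arm:
  rows:
    - [[-1, 0, -0.4, 1.5, 0, 0, 0], [-1, -1.0, -0.4, 1.5, 0, 0, 0.4], [-1, -3.0, 0, 0, 0, 0, 0.8], [-1, -3.5, 0.5, 0, 0, 0, 0.8], [-1, -3.5, 1.0, 0, 0, 0, 0.8], [-1, -2.7, 1.5, 0, 0, 0, 0.8], [-1, -1.5, 1.2, 0, 0, 0, 0.6], [-1, -0.5, 0.5, -1.0, 0, 0, 0], [-1, 0, 0, -1.4, 0, 0, 0], [-1, 0, 0, -0.4, 0, 0, 0], [-1, 0, 0, 0, 0, 0, 0], [-1, 0, 0, 0, 0, 0, 0]]

```text
clock: 37.95
tool_pos: [0.5253, -0.0926, 0.0072]
orientation: [-90.0, 0.0, 97.6]
force: [0.4, 0.3, -1.2]
opening: 0.045
```

Run:
```python
from h import *
o=ctrl.get_obs();p=o["tool_pos"]; d=p[:2]-[.503,.0563]; print(p,o["orientation"],o["force"],"line y",d@[-.1177,.993],"along",d@[.993,.1177],o["opening"])
snap("scene","s11"); t,_=snap("top","t11")
cv2.imwrite("pics/s11b.png",cv2.resize(cv2.imread("pics/s11.png")[130:260,190:330],(700,600),interpolation=cv2.INTER_CUBIC))
```

```text
[ 0.52533374 -0.09257554  0.00724573] [-8.99858522e+01  7.12186358e-03  9.75894845e+01] [ 0.44254571  0.34372255 -1.1655587 ] line y -0.15046209644964598 along 0.004654748316023497 0.04500472341324771
```

Request:
step_arm:
  rows:
    - [[-1, 0, 0, -0.15, 0, 0, 0], [-1, -0.07, 0.6, 0, 0, 0, 0], [-1, -0.1, 0.9, 0, 0, 0, 0], [-1, -0.1, 0.9, 0, 0, 0, 0], [-1, -0.1, 0.8, 0, 0, 0, 0], [-1, -0.07, 0.6, 0, 0, 0, 0], [-1, -0.04, 0.3, 0, 0, 0, 0], [-1, -0.03, 0.2, 0, 0, 0, 0], [-1, -0.015, 0.13, 0, 0, 0, 0], [-1, -0.01, 0.1, 0, 0, 0, 0], [-1, -0.01, 0.07, 0, 0, 0, 0], [-1, 0, 0, 0, 0, 0, 0]]

```text
clock: 39.55
tool_pos: [0.5194, -0.0467, 0.0058]
orientation: [-90.0, 0.0, 97.6]
force: [1.0, -3.4, -3.1]
opening: 0.0449
```

Request:
step_arm:
  rows:
    - [[-1, 0, 0, 0, 0, 0, 0], [0.2, 0, 0, 0, 0, 0, 0], [0.5, 0, 0, 0, 0, 0, 0], [1, 0, 0, 0, 0, 0, 0], [1, 0, -0.1, 2, 0, 0, 0], [1, 0, -0.2, 5, 0, 0, 0], [1, -0.5, 3.5, 6, 0, 0, 0], [1, -0.5, 5.0, 6, 0, 0, 0], [1, -0.7, 5.0, 6, 0, 0, -0.4], [1, -0.6, 3.5, 3, 0, 0, -0.4], [1, 0, 0, 0, 0, 0, 0], [1, 0, 0, 0, 0, 0, 0]]

```text
clock: 41.05
tool_pos: [0.499, 0.0969, 0.255]
orientation: [-90.0, -0.0, 96.8]
force: [0.0, 0.1, -0.5]
opening: 0.0878
```

Run:
```python
from m import *
b,c=snap("wrist","w12"); np.save("w12.npy",np.array(c,dtype=object),allow_pickle=True)
o=ctrl.get_obs(); print(o["clock"],o["tool_pos"])
q=proj("wrist",[[.503,.0563,0],[.513,.01,.05],[.497,.107,.05],[.491,.178,.045],[.517,-.065,.045]],c); print(q.round(1))
cv2.imwrite("pics/w12b.png",cv2.resize(b[:250,100:420],(800,625),interpolation=cv2.INTER_CUBIC)[:600])
```

```text
41.1 [0.49892879 0.09639416 0.25460986]
[[257.1 133.6]
 [253.6  96.5]
 [257.2 176.9]
 [255.4 227.5]
 [257.7  29.4]]
```

View pics/w12b.png

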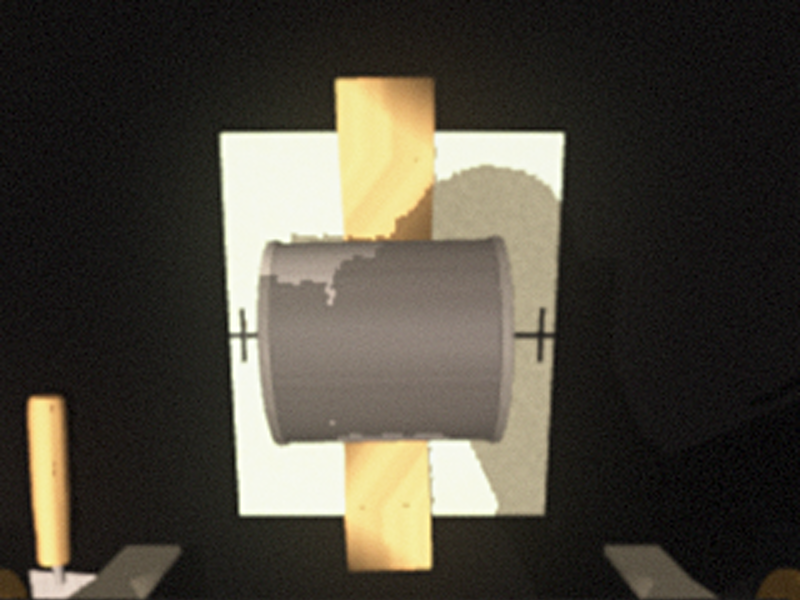

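Tin and both chocks are in line: chock B at crop x 335-433, heel edge y 78; tin y 240-440; line ticks at y 336; chock A heel at y 571.

```bash
cat > m2.py <<'E'
from h import *
def line_c(g,us,v):
    q=[]
    for u in us:
        col=g[v-5:v+6,u]; w=np.clip(np.percentile(col,60)-col-15,0,None)
        if w.sum()>30: q.append((u,v-5+(w*np.arange(11)).sum()/w.sum()))
    return np.mean(q,0)
E
python3 - <<'E'
from m2 import *
c=tuple(np.load("w12.npy",allow_pickle=True)); g=cv2.cvtColor(cv2.imread("pics/w12.png"),cv2.COLOR_BGR2GRAY).astype(float)
mean=lambda e:tuple(np.mean(e,0))
t=[mean(edge(g,212,232,89,103,-1)),mean(edge(g,277,296,89,103,-1))]
d=[mean(edge(g,213,234,169,183,1)),mean(edge(g,277,298,169,183,1))]
p,yaw,R=tinaxis("wrist",t,d,c); print(p,yaw,R)
l=[line_c(g,[192,193,194,200,201],134),line_c(g,[309,310,311,312,319,320,321],134)]; print(l)
L=onz("wrist",l,0,c)[:,:2]; dl=L[0]-L[1]; dl/=np.linalg.norm(dl); nn=np.array([-dl[1],dl[0]])
ctr=np.array([.503,np.interp(.503,p[:,0],p[:,1])]); print("line yaw",np.degrees(np.arctan2(dl[1],dl[0])),"tin-line",(p-L[1])@nn,"mid",(ctr-L[1])@nn)
a=np.radians(yaw); tn=np.array([-np.sin(a),np.cos(a)])
for n,w,s in (("A",(243,270,222,234,),-1),("B",(238,270,25,38),1)):
    h=edge(g,*w,s); H=onz("wrist",h,.045,c)[:,:2]; print(n,H,"from axis",(H-ctr)@tn,"yaw",np.degrees(np.arctan((H[0]-H[1])[1]/(H[0]-H[1])[0])))
print(g[25:40,250])
E
```

```text
edge [-7.83437740e-02  1.13590541e+02] 0.5883276188109505 15
edge [-3.19239165e-02  1.04351943e+02] 0.4925272044099813 19
edge [-4.56980689e-02  1.86732074e+02] 0.48174757472554575 21
edge [4.98472402e-02 1.61380086e+02] 0.5621977209492854 21
[[0.45       0.04960136]
 [0.55       0.06290927]] 7.580330888981919 0.04849188034264539
[array([196.        , 133.93421173]), array([314.57142857, 133.75353698])]
line yaw 6.875459385215597 tin-line [-0.00057619  0.00066486] mid 8.156777375951619e-05
edge [-7.29100984e-03  2.29384072e+02] 0.12081147146716376 27
A [[0.5076041  0.18010486]
 [0.47131869 0.17550167]] from axis [0.12176411 0.12198778] yaw 7.229954512604563
edge [-2.28165452e-03  3.11774780e+01] 0.15318344624712665 32
B [[ 0.53944543 -0.0610619 ]
 [ 0.50275166 -0.06550507]] from axis [-0.12149545 -0.12105929] yaw 6.9042136292806005
[ 35.  26.  33.  33.  31.  56. 144. 186. 193. 195. 199. 205. 209. 214.
 212.]
```

Tin is on the line (0.1 mm at mid). Chock heels are 121.9 and 121.3 mm from the axis, where 121 is touching. Next is the timer, using one composite of the starting views.

Run:
```python
from h import *
s=cv2.imread("pics/s0.png"); t=cv2.imread("pics/t0.png")
P=[[.489,.393,.128]]
a=proj("scene",P)[0]; b=proj("top",P)[0]; print(a,b)
sc=cv2.resize(s[95:155,275:335],(400,400),interpolation=cv2.INTER_CUBIC); tc=cv2.resize(t[180:235,110:165],(400,400),interpolation=cv2.INTER_CUBIC)
for im,q,o,k in ((sc,a,(275,95),400/60),(tc,b,(110,180),400/55)):
    cv2.drawMarker(im,tuple(int(v) for v in (q-o+.5)*k),(0,0,255),0,14,1)
cv2.imwrite("pics/tm.png",np.hstack([sc,tc]))
```

```text
[302.28606194 109.09935633] [127.50097685 210.52886492]
```

View pics/tm.png

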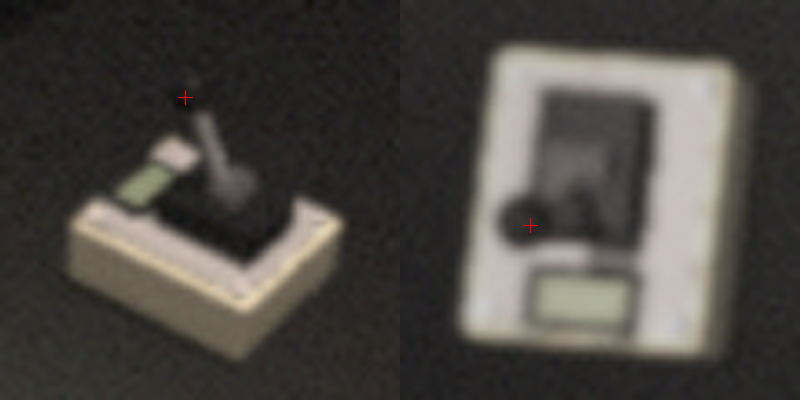

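The ball in the top crop is at (522,220), about 1 px from my marker, so it is near (0.491,0.396,0.128). The timer axis is about -6°. I'll shut the fingers and approach from the robot's side.

Request:
step_arm:
  rows:
    - [[-1, -0.6, 2.6, 0, 0, 0, -1.8], [-1, -1.1, 4.6, 0, 0, 0, -1.8], [-1, -1.1, 5.0, 0, 0, 0, -1.8], [-1, -1.1, 5.0, 0, 0, 0, -1.8], [-1, -1.1, 5.0, 0, 0, 0, -1.8], [-1, -1.1, 5.0, 0, 0, 0, -1.8], [-1, -1.1, 3.4, 0, 0, 0, -2], [-1, 0, 0, -3.0, 0, 0, 0], [-1, 0, 0, -4.5, 0, 0, 0], [-1, 0, 0, -4.2, 0, 0, 0], [-1, 0, 0, -2.0, 0, 0, 0], [-1, 0, 0, 0, 0, 0, 0]]

```text
clock: 42.6
tool_pos: [0.4272, 0.4006, 0.1158]
orientation: [-89.9, 0.3, 83.9]
force: [-0.4, -0.2, 0.1]
opening: 0.0007
```

Run:
```python
from h import *
o=ctrl.get_obs(); print(o["clock"],o["tool_pos"],o["orientation"],o["opening"],o["force"])
b,c=snap("wrist","w13"); cv2.imwrite("pics/w13b.png",b)
q=proj("wrist",[[.491,.396,.128]],c); print(q)
```

```text
42.6 [0.42716586 0.40059432 0.11575795] [-89.86632172   0.2956464   83.92466173] 0.0006521146331285754 [-0.3884569  -0.17734892  0.08614697]
[[141.56010089 247.10786161]]
```

Request:
step_arm:
  rows:
    - [[-1, 1.0, -0.1, 0.1, 0, 0, 0], [-1, 1.0, -0.1, 0.1, 0, 0, 0], [-1, 1.0, -0.1, 0, 0, 0, 0], [-1, 0.8, -0.08, 0, 0, 0, 0], [-1, 0.8, -0.08, 0, 0, 0, 0], [-1, 0.8, -0.08, 0, 0, 0, 0], [-1, 0.8, -0.08, 0, 0, 0, 0], [-1, 0.8, -0.08, 0, 0, 0, 0], [-1, 0.8, -0.08, 0, 0, 0, 0], [-1, 0.8, -0.08, 0, 0, 0, 0], [-1, 0.4, -0.04, 0, 0, 0, 0], [-1, 0, 0, 0, 0, 0, 0]]

```text
clock: 44.15
tool_pos: [0.5178, 0.3936, 0.1203]
orientation: [-90.0, 0.0, 84.0]
force: [-0.7, 1.1, -0.5]
opening: 0.0004
```

Request:
step_arm:
  rows:
    - [[-1, 0.3, -0.03, 0, 0, 0, 0], [-1, 0.2, -0.02, 0, 0, 0, 0], [-1, 0, 0, 0, 0, 0, 0]]

```text
clock: 44.52
tool_pos: [0.5225, 0.3933, 0.1204]
orientation: [-90.0, 0.0, 84.0]
force: [-0.5, -0.8, -1.5]
opening: 0.0005
```

Request:
step_arm:
  rows:
    - [[-1, 0.2, -0.02, 0, 0, 0, 0], [-1, 0, 0, 0, 0, 0, 0]]

```text
clock: 44.78
tool_pos: [0.5246, 0.3932, 0.1205]
orientation: [-90.0, -0.0, 84.0]
force: [-0.8, -0.5, -0.1]
opening: 0.0004
```

Request:
step_arm:
  rows:
    - [[-1, 0.15, -0.02, 0, 0, 0, 0], [-1, 0.1, -0.01, 0, 0, 0, 0], [-1, 0, 0, 0, 0, 0, 0]]

```text
clock: 45.15
tool_pos: [0.5271, 0.3929, 0.1205]
orientation: [-90.0, 0.0, 84.0]
force: [-0.7, 0.1, -0.6]
opening: 0.0005
```

Run:
```python
from h import *
import time
o=ctrl.get_obs(); print(o["clock"],o["tool_pos"],o["force"],o["moment"],o["tau"])
# lever visible in the scene view? dark-ball search against the box's frame
s0=cv2.imread("pics/s0.png"); s,_=snap("scene","s14")
d=np.abs(s.astype(int)-s0).sum(2)[95:160,270:340]
for nm,P in (("start",[.491,.396,.128]),("end",[.558,.389,.128]),("tcp",list(o["tool_pos"]))): print(nm,proj("scene",[P])[0])
print(ctrl.get_obs()["clock"])
```

```text
45.15 [0.52708993 0.39287203 0.12045752] [-0.72233188  0.0628572  -0.62960676] [0.09889025 0.21446318 0.01649956] [-3.74480328e-01 -5.93505871e+01  2.66265929e+01  6.58713475e+00
  8.35885014e-02  1.18066833e-02]
start [303.1103512  108.89982731]
end [317.36667126 115.87213077]
tcp [310.59215824 114.10290568]
45.2
```

Request:
step_arm:
  rows:
    - [[-1, 0.15, -0.02, 0, 0, 0, 0], [-1, 0.1, -0.01, 0, 0, 0, 0], [-1, 0, 0, 0, 0, 0, 0]]

```text
clock: 45.58
tool_pos: [0.5287, 0.3926, 0.1204]
orientation: [-89.9, 0.0, 84.0]
force: [-5.4, 0.8, 1.1]
opening: 0.0007
```

Request:
step_arm:
  rows:
    - [[-1, 0.15, -0.02, 0, 0, 0, 0], [-1, 0, 0, 0, 0, 0, 0]]

```text
clock: 45.82
tool_pos: [0.529, 0.3926, 0.1203]
orientation: [-89.8, 0.0, 84.0]
force: [-11.3, 1.2, 4.3]
opening: 0.0005
```

The far stop is reached: force rises to 11 N with no further travel. I'll back off and do a final check.

Request:
step_arm:
  rows:
    - [[-1, -0.8, 0.1, 0, 0, 0, 0], [-1, -2.0, 0.2, 0, 0, 0, 0], [-1, -2.0, 0.2, 2, 0, 0, 0], [-1, 0, 0, 6, 0, 0, 2], [-1, 0, 0, 5.5, 0, 0, 2], [-1, 0.2, -5, 0, 0, 0, 2], [-1, 0.2, -5.5, 0, 0, 0, 2], [-1, 0.2, -5.5, 0, 0, 0, 2], [-1, 0.2, -5.5, 0, 0, 0, 2], [-1, 0.1, -5.0, 0, 0, 0, 0.8], [-1, 0.1, -3.6, 0, 0, 0, 0], [-1, 0, 0, 0, 0, 0, 0]]

```text
clock: 47.32
tool_pos: [0.4922, 0.0945, 0.2559]
orientation: [-90.1, -0.0, 96.7]
force: [0.9, 0.8, 0.4]
opening: 0.0005
```

Request:
step_arm:
  rows:
    - [[1, 0, 0, 0, 0, 0, 0], [1, 0, 0, 0, 0, 0, 0], [1, 0, 0, 0, 0, 0, 0], [1, 0, 0, 0, 0, 0, 0]]

```text
clock: 47.82
tool_pos: [0.493, 0.0968, 0.2553]
orientation: [-90.0, 0.0, 96.9]
force: [-1.2, 0.0, 0.6]
opening: 0.0352
```

Run:
```python
from m2 import *
b,c=snap("wrist","w15"); o=ctrl.get_obs(); print(o["clock"],o["tool_pos"],o["force"])
t0=cv2.imread("pics/t0.png"); t,_=snap("top","t15"); s,_=snap("scene","s15"); s0=cv2.imread("pics/s0.png")
# lever ball: darkest blob difference near expected end, top and scene
for n,a,z in (("top",t0,t),("scene",s0,s)):
    for nm,P in (("start",[.491,.396,.128]),("end",[.558,.389,.128])):
        q=proj(n,[P])[0].round().astype(int); w=lambda i:i[q[1]-1:q[1]+2,q[0]-1:q[0]+2].mean().round(); print(n,nm,q,"before",w(a),"after",w(z))
g=cv2.cvtColor(b,cv2.COLOR_BGR2GRAY).astype(float)
q=proj("wrist",[[.503,.0563,0],[.513,.01,.05],[.497,.107,.05],[.4905,.178,.045],[.52,-.063,.045]],c); vs=[int(round(x)) for x in q[:,1]]; cx=int(q[0,0]); print(q.round(0).tolist())
e=lambda a,b,k,s:tuple(np.mean(edge(g,cx+a,cx+b,vs[k]-7,vs[k]+8,s),0))
T=[e(-45,-25,1,-1),e(20,39,1,-1)]; D=[e(-44,-23,2,1),e(20,41,2,1)]
p,yaw,R=tinaxis("wrist",T,D,c); print(p,yaw,R)
l=[line_c(g,range(cx-66,cx-54),vs[0]),line_c(g,range(cx+54,cx+66),vs[0])]; L=onz("wrist",l,0,c)[:,:2]; print(l)
dl=L[0]-L[1]; dl/=np.linalg.norm(dl); nn=np.array([-dl[1],dl[0]]); ctr=np.array([.503,np.interp(.503,p[:,0],p[:,1])]); print("line yaw",np.degrees(np.arctan2(dl[1],dl[0])),"tin-line mid",(ctr-L[1])@nn)
a=np.radians(yaw); tn=np.array([-np.sin(a),np.cos(a)])
for n,k,s in (("A",3,-1),("B",4,1)):
    H=onz("wrist",edge(g,cx-14,cx+12,vs[k]-7,vs[k]+8,s),.045,c)[:,:2]; print(n,"from axis",(H-ctr)@tn)
```

```text
47.875 [0.49299902 0.09675597 0.25537622] [-0.78081366 -0.54343079 -0.21736393]
top start [127 210] before 47.0 after 127.0
top end [130 188] before 170.0 after 96.0
scene start [303 109] before 28.0 after 35.0
scene end [317 116] before 36.0 after 29.0
[[253.0, 133.0], [249.0, 96.0], [253.0, 176.0], [251.0, 227.0], [250.0, 30.0]]
edge [-1.15001560e-01  1.20155529e+02] 0.7035391422160586 14
edge [-1.37035757e-02  9.85553621e+01] 0.40183797109827424 19
edge [-4.36692907e-02  1.85388956e+02] 0.4348581982582118 21
edge [6.03292207e-02 1.57960094e+02] 0.6676759114354809 21
[[0.45       0.04954614]
 [0.55       0.06249457]] 7.377857306511402 0.048516545171359796
[array([192.        , 133.21653173]), array([311.45454545, 133.11507941])]
line yaw 6.833244810135015 tin-line mid 0.00018128387743030627
edge [-3.23957255e-02  2.35225599e+02] 0.27162268484170227 26
A from axis [0.12263481 0.12176241]
edge [-1.64917642e-02  3.43482703e+01] 0.40164799611420676 26
B from axis [-0.12084337 -0.12097734]
```

```bash
python3 -c "
from plant import ctrl
print(ctrl.close_job())"
```

```text
the job is handed in; nothing more can be done
None
```

I handed the job in at about 48 s of the 72 s allowed. The tin is on the line, wedged by both chocks, and the timer is started.

- **Order of work:** I drew chock A out level and parked it beyond the sheet. I rolled the tin to the line with the fingertips, overshooting by 1.4 mm and then correcting to 2.8 mm and finally 0.9 mm short. With the chocks still away, I pushed chock A in, then chock B, and last pushed the timer lever.
- **Tin:** the last wrist picture puts its middle 0.2 mm from the line and its axis about 0.5° off it (earlier pictures read 0.7–0.9°). Pushing chock B in appears to have moved the tin about 1 mm, onto the line.
- **Chocks:** the heel ends measured about 122 mm (A) and 121 mm (B) from the tin's axis, where 121 mm is touching. A has roughly a 1 mm gap and B is at contact, both square to within about 1°.
- **Lever:** it ran to its stop, with the force rising to 11 N and no further travel. The top view shows the ball gone from its start and darker pixels at the far end. The scene view did not show the change clearly.
- **Other things on the bench:** no move came near the beaker or brush. I did not separately measure the jar, knife, beaker or brush afterwards.

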